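Lock a telescoping brush handle in its bench holder and draw it out

ROBOT

A 6-joint arm with a two-finger parallel gripper is mounted at the origin on a cart in front of the work surface, level with it; the furniture and walls round the work are solid. World frame = base frame: x ahead of the robot, y to its left, z up, the work surface at z = 0. Lengths are in m, angles in rad, forces in N, time in s.
With the tool pointing down it reaches from about 0.35 to 1 m from the base axis. Payload 7.1 kg.
Tool frame: the origin (TCP) lies midway between the tips of the shut fingers; the grasp point (between the pads) lies 19 mm behind it; z points along the fingers, y is the direction in which the jaws open and shut (so a half turn about z gives the same grasp; the last joint's range is limited). The gripper opens to 85 mm and grips with 20 to 120 N. Pads are 22 mm wide; open, the fingers measure 114 mm over their backs; the gripper's body (76 mm by 85 mm) begins 54 mm behind the grasp point. The pads swing forward as they close: fully open they stand 13 mm farther back than shut.
Start: joints at [1.199, 0.423, 1.63, -0, 1.089, -0.019], TCP at [0.216, 0.587, 0.231] pointing down, gripper open.
Joint ranges: [-3, 3], [-0.9, 2.11], [0.09, 2.58], [-1.31, 4.45], [0.11, 2.69], [-2.54, 2.54]. Speed limits (rad/s): [2.39, 2.39, 3.01, 3.14, 3.14, 3.14].

INTERFACE

Orientations are given as a unit quaternion [x, y, z, w].
In Python, from workcell import monitor, eyes, r gives the robot as it stands.
- The arm moves only by the tool carry_out, never from a script. Its argument "rows" is a list that holds one entry, the list of rows, each a list of 7 numbers: the turn, a rotation vector about the tool's x, y, z in degrees, then the shift along the tool's x, y, z in m, then the finger opening in m, from 0 to 0.0854. A call has 1 to 20 rows; each row shifts and turns the pose as measured when the row begins, along the tool's axes as they then stand; what a row does not reach is not made up. A row lasts 1/8 s, in which the tool goes at most 62.5 mm and 10.7 degrees, less where a joint would pass 70% of its speed; a pose out of reach is approached as far as the arm can. A call with a gripper value outside its range is refused whole. The fingers move at their own pace and stop on an object; "squeeze" is the grip in N (left out, the last holds). Time passes only in rows, so rows that do not move let the fingers close. It gives the time, the measured TCP pose, the force and the opening at its end, in the units of the state.
- monitor.get_state(): the state, without advancing time (a new reading comes with each control period).
- eyes.grab_frame(name): name is "side" or "top"; returns a dict with "frame" (384x512x3 uint8, red, green, blue), "mtx" (3x3 intrinsics, pixels), "extrinsics" (4x4, takes a point from camera to world coordinates). Camera axes: x right, y up, looking along -z (the intrinsics and any distortion apply to the point x, -y, -z); pixel columns grow to the right and rows downward; lengths in m; the calibration is good to about 2 mm. A picture is of the moment at which its call begins. There is no depth.
- r.sign_off(): hands the job in, once; it reports no verdict.
The state is a dict: "t": time; "joints": joint angles; "qd": joint speeds; "tau": joint torques, N m; "ee_pos": TCP position; "tcp_rot": TCP orientation; "contact_force": force on the tool from outside, world axes, zero at the start; "torque": the same for the moment, N m; "width": opening from 0.0 (shut) to 1.0 (fully open).
Only numpy, scipy, OpenCV 4.12 (cv2) and the standard library are available. Lean on these libraries where they do the work, as an engineer would, in place of code of your own. Each camera call takes 0.05 s, during which the arm holds its last target.

TASK

Lower the telescoping brush handle's foot block fully home into the pocket of the bench holder, with the handle's barrel lying in the slot, and swing the holder's lever shut over the block. Then squeeze in the button on the handle's head, draw the tube out past its first stop to the second one (all the way out), and finish while still holding the head there with the button squeezed, so that someone else can fit the brush. Leave the scrubber, timer, dough scraper and spice jar where they are.

Things in the scene. Friction and masses are not known exactly. Their poses are not given: they have to be found in the camera images.
- handle_foot (a point): Centre of the underside of the handle's foot block, a bare aluminium block 40 (x) x 48 (y) x 48 (z) mm at one end of the loose telescoping handle, which starts lying level on the bench. x runs along the handle from the block to its head, z up. Closed, the handle reaches from x = -20 to +174 mm; it weighs about 0.33 kg.
- handle_grip (a point): Best place to grasp the handle's barrel (near its balance point), on its centre line: 62 mm from the block's centre along x, 24 mm above the block's underside. The barrel is a 26 x 26 mm square aluminium bar from x = 20 mm (block) to a black collar, 34 (y) x 48 (z) mm, at x = 114 to 130 mm; its underside clears the bench by 11 mm. Axes as handle_foot.
- handle_head (a point): Centre of the handle's head, a black grip 40 (x) x 30 (y) x 34 (z) mm on the inner tube beyond the collar, on the barrel's line, 154 mm from the block's centre when closed; it moves along x as the tube is drawn out. The button is on its -y face: pinch the head across y, one finger on the button and one on the opposite face.
- handle_tube (a joint): How far the inner tube is drawn out, m: 0 closed, 0.045 first stop, 0.090 second stop and end of travel. Unless the button is held in, a latch blocks the tube at 0 and catches it at 0.045 and 0.090. Drawing it out takes about 4 to 6 N against a return spring.
- handle_button (a joint): How far the button is pressed, m: 0 out, 0.0045 fully in; beyond about 0.0025 the latch is free. A grey plate 14 (x) x 20 (z) mm centred on the head's -y face, 4 mm proud of it, pressed towards +y; about 2.3 N to start, 6 N fully in. A grip across the head flattens it until the finger meets the head's face.
- pocket (a point): Centre of the floor of the pocket in the fixed grey bench holder, 12 mm above the bench; x points out through the slot, as the handle must point, z up. Pocket 44 (x) x 52 (y) mm, walls 7 mm thick, 34 mm above the floor; slot in the +x wall 31 mm wide, open on top. The base plate, 76 mm wide, ends at x = 132 mm and carries the collar too. With the block home, handle_foot lies at this point.
- lever (a joint): Angle of the holder's lever, rad: 0 shut against its stop (the steel bar lies along the pocket's -y across the block, 2 mm above its top), positive open, to 1.8; at 1.57 the bar points along the pocket's -x, clear of it. It turns level about an upright hinge, stays where it is left, and needs under 2 N at the knob.
- lever_knob (a point): The lever's upright black knob at the end of its bar: 16 mm in diameter, clear for 26 mm above the bar. This point is on its axis, 86 mm above the bench, 12 mm below the knob's top.
- lever_hinge (a point): The lever's upright hinge axis, at the height of lever_knob; 102 mm from the knob, fixed to the holder at y = +52 mm from the pocket's centre. Seen from above the lever shuts by turning counter-clockwise about it.
- scrubber: Bystander: blue hand scrubber with black bristles, 59 x 132 x 72 mm, origin under its centre.
- timer: Bystander: round white kitchen timer, 68 x 68 x 50 mm, origin under its centre.
- bench_scraper: Bystander: dough scraper, steel blade with a black grip, 108 x 152 x 24 mm, origin under its centre.
- spice_jar: Bystander: spice jar with screw cap, 45 x 45 x 106 mm, origin under its centre.
Not all that is in view belongs to the job. Of the things that look like the part that bears handle_foot, the larger one is meant.

How it is judged:
On the way, in this order (a step that is already met when the one before it is completed fails the run):
1. the foot block is home in the pocket, barrel in the slot, lever still open (horizontal distance between handle_foot and pocket below 0.005 m and z of handle_foot in the frame of pocket below 0.005 m and angle between the x axis of handle_foot and the x axis of pocket, either way round below 0.08 rad and angle between the z axis of handle_foot and the z axis of pocket, either way round below 0.08 rad and value of joint lever above 0.5 rad and value of joint handle_tube below 0.01 m), for 0.2 s.
2. the lever is shut over the seated block (horizontal distance between handle_foot and pocket below 0.005 m and z of handle_foot in the frame of pocket below 0.005 m and angle between the x axis of handle_foot and the x axis of pocket, either way round below 0.08 rad and angle between the z axis of handle_foot and the z axis of pocket, either way round below 0.08 rad and value of joint lever below 0.12 rad and value of joint handle_tube below 0.01 m), for 0.2 s.
3. the button is squeezed in while the tube is still closed (all of step 2 and value of joint handle_button above 0.0025 m), for 0.1 s.
At the end, for the whole second after the job is handed in: The foot block is in the pocket (within 5 mm in plan and height, 0.08 rad), the lever shut (below 0.12 rad), the tube drawn out beyond 85 mm of its 90 mm, and the fingers still hold the handle's head (over 3 N) with the button in (over 2 mm) (horizontal distance between handle_foot and pocket below 0.005 m and z of handle_foot in the frame of pocket below 0.005 m and angle between the x axis of handle_foot and the x axis of pocket, either way round below 0.08 rad and angle between the z axis of handle_foot and the z axis of pocket, either way round below 0.08 rad and value of joint lever below 0.12 rad and value of joint handle_tube above 0.085 m and value of joint handle_button above 0.002 m and contact force between the fingers and handle above 3 N); the arm keeps its last pose, push and grip.
It fails at once if the scrubber is moved more than 3 cm (distance of scrubber from where it was at the start of the episode above 0.03 m).
It fails at once if the timer is moved more than 3 cm (distance of timer from where it was at the start of the episode above 0.03 m).
It fails at once if the bench scraper is moved more than 3 cm (distance of bench_scraper from where it was at the start of the episode above 0.03 m).
It fails at once if the spice jar is moved more than 3 cm (distance of spice_jar from where it was at the start of the episode above 0.03 m).
It also fails if it takes over 64 s, if anything falls off the work surface, if the arm or the gripper's body presses on something with over 40 N, if the wrist force passes 120 N, or if a joint passes its speed limit or range.

## Working session

There is one attempt and no reset: what is moved stays moved. The work goes in short steps, Python scripts to look and compute and a tool call to move; the robot and the scene stay as the last step left them, time stands still between calls to the robot, and variables do not carry over. Pictures are saved under pics/ and viewed, and the job is handed in when it is done.

Besides the shell and the picture viewer there is one more tool, called after "Call:" as name(argument=value, ...), one argument or row to a line, values as JSON. carry_out: Moves the arm, as the interface text tells. Its arguments: {"type":"object","properties":{"rows":{"type":"array","items":{"type":"array","items":{"type":"array","items":{"type":"number"}}}},"squeeze":{"type":"number"}},"required":["rows"]}

```bash
ls; mkdir -p pics
cat > h.py <<'E'
import numpy as np, cv2
from workcell import monitor, eyes, r
def grab(n,fn=None):
    d=eyes.grab_frame(n)
    if fn: cv2.imwrite('pics/'+fn,d['frame'][:,:,::-1])
    return d
def ray(d,u,v):
    K=np.array(d['mtx']);E=np.array(d['extrinsics'])
    p=np.linalg.inv(K)@np.array([u,v,1.]); c=np.array([p[0],-p[1],-p[2]])
    return E[:3,3],E[:3,:3]@c
def onz(d,u,v,z):
    o,w=ray(d,u,v); return o+w*(z-o[2])/w[2]
def proj(d,P):
    K=np.array(d['mtx']);E=np.array(d['extrinsics'])
    c=E[:3,:3].T@(np.array(P)-E[:3,3]); q=K@np.array([c[0],-c[1],-c[2]]); return q[:2]/q[2]
E
python3 - <<'E'
from h import *
for n in('side','top'):
    d=grab(n,n+'0.png'); print(d.keys()); print(d['mtx'],d['extrinsics'])
print(monitor.get_state())
E
```

```text
pics
dict_keys(['frame', 'mtx', 'extrinsics'])
[[397.82795227   0.         250.64926518]
 [  0.         397.82795227 191.89725396]
 [  0.           0.           1.        ]] [[-0.88866996  0.21678743 -0.40406548 -0.11132909]
 [-0.45854515 -0.41738217  0.78455623  1.10354984]
 [ 0.00143221  0.88249382  0.47032182  0.80800668]
 [ 0.          0.          0.          1.        ]]
dict_keys(['frame', 'mtx', 'extrinsics'])
[[409.17609834   0.         256.57572201]
 [  0.         409.17609834 202.79532353]
 [  0.           0.           1.        ]] [[-0.24629668  0.93472373 -0.25618254  0.14057128]
 [-0.96917378 -0.23925937  0.05879745 -0.026274  ]
 [-0.0063347   0.26276701  0.96483852  1.55743028]
 [ 0.          0.          0.          1.        ]]
{'t': 0.1, 'joints': array([ 1.19903817e+00,  4.23733081e-01,  1.63060649e+00, -2.45117534e-06,
        1.08859174e+00, -1.89596566e-02]), 'qd': array([ 0.00031499, -0.00146528, -0.00312566,  0.00030504,  0.00016912,
        0.00131084]), 'tau': array([-1.37956577e-03, -5.58423328e+01, -2.82444924e+01, -4.89834383e-05,
        2.94277270e-03,  1.28255652e-05]), 'ee_pos': array([0.21572979, 0.586071  , 0.23064577]), 'tcp_rot': array([ 1.75485246e-01,  9.84481833e-01, -6.56807273e-04, -1.28864316e-04]), 'contact_force': array([-0.30418113, -0.24537714, -0.19946481]), 'torque': array([-0.02968043,  0.00545182, -0.00756085]), 'width': 0.99970776773382}
```

View pics/side0.png

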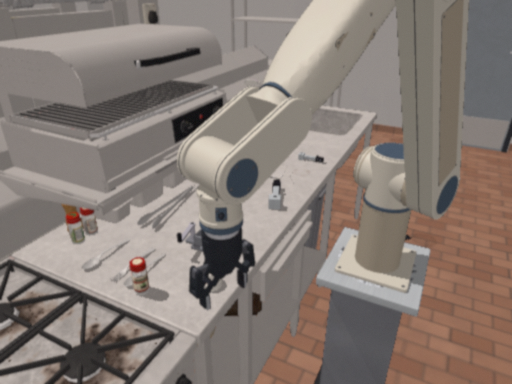

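View pics/top0.png

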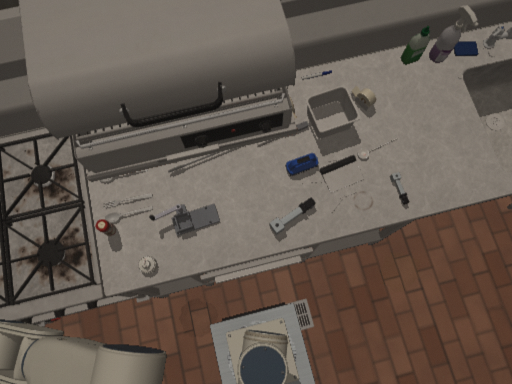

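Run:
```python
import cv2
a=cv2.imread('pics/top0.png'); c=a[180:260,130:330]; cv2.imwrite('pics/top0z.png',cv2.resize(c,None,fx=4,fy=4,interpolation=cv2.INTER_CUBIC))
a=cv2.imread('pics/side0.png'); c=a[140:300,110:330]; cv2.imwrite('pics/side0z.png',cv2.resize(c,None,fx=3.5,fy=3.5,interpolation=cv2.INTER_CUBIC))
```

```text
(no output)
```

View pics/top0z.png

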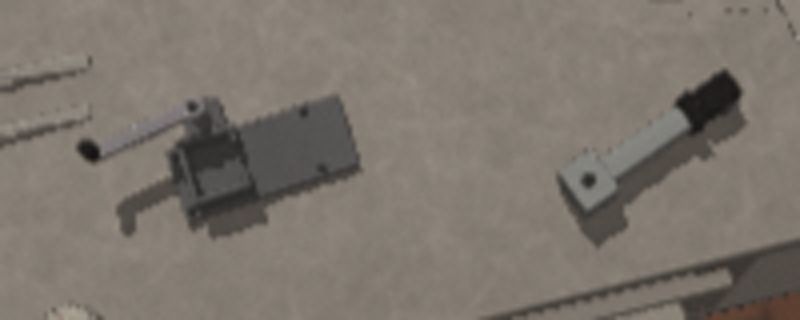

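View pics/side0z.png

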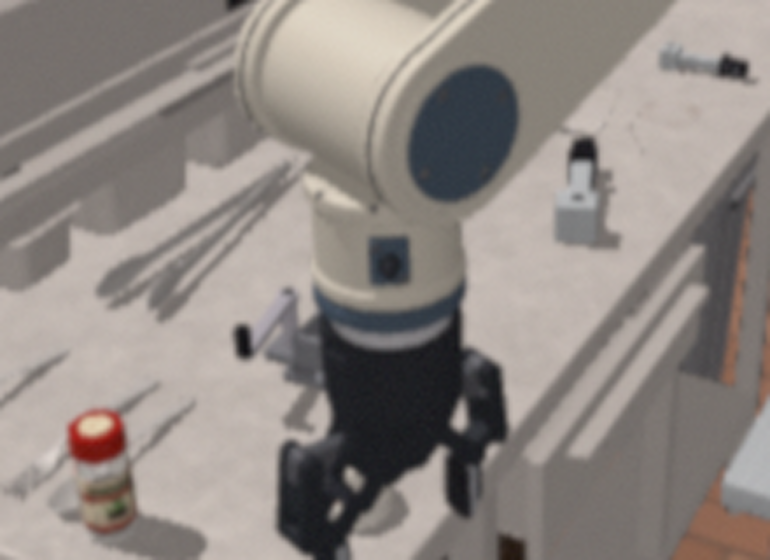

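Run:
```python
import cv2,numpy as np
a=cv2.imread('pics/top0.png')[:,:,::-1].astype(int)
np.set_printoptions(linewidth=250)
print('RmB block region')
s=a.sum(2)//3; d=a[:,:,0]-a[:,:,2]
print(s[194:242,266:320:1][::2,::2]); print(d[194:242,266:320][::2,::2])
print('holder'); print(s[200:240,146:224][::2,::2]); print(d[200:240,146:224][::2,::2])
```

```text
RmB block region
[[128 132 127 124 126 130 125 125 124 125 128 126 133 130 127 123 124 125 125 122 121 123 125 123 123 121 123]
 [127 132 128 124 125 128 125 131 133 127 126 126 128 126 122 124 128 125 123 124 123 122 122 123 122 122 123]
 [125 132 125 127 123 129 125 128 129 125 126 123 125 123 121 128 127 126 126 124 125  90  48  84 124 127 122]
 [126 126 125 124 126 127 127 127 129 125 124 124 121 123 122 123 126 127 126 122  81  33  28  29  96 128 126]
 [124 125 127 126 123 124 125 125 125 123 125 126 124 121 123 124 127 124 100  52  28  29  29  30  37 124 129]
 [126 125 127 128 125 126 124 125 124 121 121 123 123 122 123 124 121  51  28  28  29  30  29  29  45 127 126]
 [125 130 129 132 127 126 123 125 122 122 122 120 119 123 125 125  94  28  30  31  28  31  27  45  80 131 121]
 [127 130 131 130 128 126 124 124 122 126 123 122 120 126 123 128 132 110  30  31  27  29  44  68  75 123 121]
 [126 126 126 127 125 123 124 123 124 127 123 123 123 109 130 131 130 129  55  27  39  66  74  75  74  94 126]
 [129 126 128 126 128 125 125 127 125 129 125 127 127 130 130 129 127 110  57  29  7
[... 8487 characters left out ...]
17 18 17 14 11 11 11 11  8  3  2  3  3  3  1  2  4  4  4  3  5  9 10 11 16 18 17 16 16 17 17 19 17]
 [15 18 19 18 19 17 18 15 12 11 10 12 15 17 17  3  4  3  2  4  4  3  3  5  7 10 11 15 18 18 19 18 18 19 18 19 18 18 17]
 [17 17 18 19 19 18 18 11 11 11 16 17 17 16 18  6  3  3  4  3  5  8 12 11 11 16 16 18 17 17 17 17 18 19 18 19 17 18 16]
 [18 17 18 16 17 19 18 12 11 17 18 18 19 18 18 11  5  5  9 10 10 11 11 11 10 10 18 17 16 19 18 17 17 18 18 19 17 19 18]
 [17 18 18 18 18 18 19 11 11 16 18 17 17 18 17 17  9 12 12 10 11 11 10 11 16 15 18 18 19 18 18 15 17 18 18 19 18 18 16]
 [18 17 16 17 19 17 19 16 11 18 16 18 18 18 19 18 15 17 13 12 11 15 17 18 18 18 19 18 18 18 18 19 16 19 19 18 18 19 17]]
```

```bash
cat > m.py <<'E'
from h import *
def soft(d,x0,x1,y0,y1,f=8):
    a=d['frame'].astype(np.float32)[y0:y1,x0:x1]
    a=cv2.resize(a,None,fx=f,fy=f,interpolation=cv2.INTER_LINEAR)
    s=a.sum(2)/3; q=(a[:,:,0]-a[:,:,2])/np.maximum(s,10)
    return s,q,(lambda p:((np.asarray(p,float)+.5)/f-.5+np.array([x0,y0])))
def big(m):
    n,l,st,_=cv2.connectedComponentsWithStats(m.astype(np.uint8)); k=1+np.argmax(st[1:,4]); m=(l==k).astype(np.uint8)
    c,_=cv2.findContours(m,cv2.RETR_EXTERNAL,cv2.CHAIN_APPROX_NONE); return max(c,key=cv2.contourArea)
def world(d,back,pts,z):
    return np.array([onz(d,*back(p),z)[:2] for p in pts])
E
python3 - <<'E'
from m import *
np.set_printoptions(precision=4,suppress=True)
d=grab('top')
s,q,b=soft(d,262,324,190,245)
c=big((q<.09)&(s>98)).reshape(-1,2)
# block vs barrel: use world at z=.048 /.037
w=world(d,b,c,.037)
rect=cv2.minAreaRect((w*1000).astype(np.float32)); print('top faces rect z37',rect, cv2.boxPoints(rect))
m=np.zeros(s.shape,np.uint8); cv2.drawContours(m,[c.reshape(-1,1,2)],-1,1,-1)
cv2.imwrite('pics/m1.png',m*255)
# head
hc=big((s<60)&(q<.2)).reshape(-1,2); hw=world(d,b,hc,.041); print('head rect z41',cv2.minAreaRect((hw*1000).astype(np.float32)))
# open to isolate block
blk=cv2.morphologyEx(m,cv2.MORPH_OPEN,cv2.getStructuringElement(cv2.MORPH_ELLIPSE,(71,71)))
cb=big(blk).reshape(-1,2); wb=world(d,b,cb,.048); rb=cv2.minAreaRect((wb*1000).astype(np.float32)); print('block',rb)
cv2.imwrite('pics/m2.png',blk*255)
# holder plate
s,q,b=soft(d,190,226,195,240)
c=big((q<.085)&(s>73)).reshape(-1,2); w=world(d,b,c,.012); rp=cv2.minAreaRect((w*1000).astype(np.float32)); print('plate',rp,cv2.boxPoints(rp))
m=np.zeros(s.shape,np.uint8); cv2.drawContours(m,[c.reshape(-1,1,2)],-1,1,-1); cv2.imwrite('pics/m3.png',m*255)
# knob
s,q,b=soft(d,140,165,205,228)
c=big(s<62).reshape(-1,2); print('knob',b(c.mean(0)), world(d,b,[c.mean(0)],.09)); print(cv2.minAreaRect(b(c).astype(np.float32)))
E
```

```text
top faces rect z37 ((459.59027099609375, -214.59024047851562), (46.86516571044922, 131.139892578125), 21.211181640625) [[ 414.0215 -161.9405]
 [ 461.4688 -284.1961]
 [ 505.159  -267.24  ]
 [ 457.7117 -144.9844]]
head rect z41 ((484.86236572265625, -302.0543212890625), (40.433998107910156, 66.88536834716797), 16.53005027770996)
block ((442.0028076171875, -174.15048217773438), (46.14277648925781, 44.645511627197266), 22.66316032409668)
plate ((550.23583984375, 96.52452087402344), (72.7679443359375, 116.57195281982422), 4.120180606842041) [[509.7581 152.0457]
 [518.1337  35.775 ]
 [590.7136  41.0033]
 [582.338  157.274 ]]
knob [151.9409 217.3489] [[0.572  0.2718]]
((151.97714233398438, 217.32583618164062), (5.7405195236206055, 3.8616151809692383), 48.36646270751953)
```

```bash
cat >> m.py <<'E'
def frame(w,o,ang):
    c,s=np.cos(ang),np.sin(ang); return (w-o)@np.array([[c,-s],[s,c]])
def lf(p,it=4):
    p=np.asarray(p,np.float32)
    for _ in range(it):
        vx,vy,x0,y0=cv2.fitLine(p,cv2.DIST_HUBER,0,.01,.01).ravel()
        r=(p[:,0]-x0)*vy-(p[:,1]-y0)*vx; k=abs(r)<max(1.2e-3,2*r.std()); p=p[k]
    return np.array([vx,vy]),np.array([x0,y0]),len(p),r.std()
E
python3 - <<'E'
from m import *
np.set_printoptions(precision=4,suppress=True)
d=grab('top')
s,q,b=soft(d,190,226,195,240)
c=big((q<.085)&(s>73)).reshape(-1,2); w=world(d,b,c,.012)
a0=np.radians(-86); o=np.array([.5635,.1696]); 
# rough pocket origin from far end: iterate
for it in range(3):
    f=frame(w,o,a0)
    e=f[(f[:,0]>.11)&(abs(f[:,1])<.03)]
    u=f[(f[:,0]>.045)&(f[:,0]<.12)&(f[:,1]>.02)]; l=f[(f[:,0]>.045)&(f[:,0]<.12)&(f[:,1]<-.02)]
    for n,p in(('end',e),('+y',u),('-y',l)):
        v,x,k,sd=lf(p); print(n,v,x,k,sd, 'ang',np.degrees(np.arctan(v[1]/v[0])) if n!='end' else np.degrees(np.arctan(-v[0]/v[1])))
        if n=='end': xe=x
        elif n=='+y': yu=x+v/v[0]*(.08-x[0]); su=v[1]/v[0]
        else: yl=x+v/v[0]*(.08-x[0]); sl=v[1]/v[0]
    da=np.arctan((su+sl)/2); yc=(yu[1]+yl[1])/2-.08*da
    print('width',yu[1]-yl[1],'end',xe[0]); 
    R=np.array([[np.cos(a0),-np.sin(a0)],[np.sin(a0),np.cos(a0)]])
    o=o+R@np.array([xe[0]-.132,yc]); a0+=da
    print('pocket',o,np.degrees(a0))
# check reprojection draw
im=d['frame'][:,:,::-1].copy(); im=cv2.resize(im[195:245,140:230],None,fx=8,fy=8,interpolation=cv2.INTER_CUBIC)
R=np.array([[np.cos(a0),-np.sin(a0)],[np.sin(a0),np.cos(a0)]])
def P(x,y,z):
    p=proj(d,[*(o+R@[x,y]),z]); return tuple(int(round(t)) for t in ((p-[140,195]+.5)*8-.5))
def poly(pts,z,col):
    cv2.polylines(im,[np.array([P(x,y,z) for x,y in pts])],True,col,1)
poly([(29,38),(132,38),(132,-38),(29,-38)] and [(.029,.038),(.132,.038),(.132,-.038),(.029,-.038)],.012,(0,255,0))
poly([(-.029,.033),(.029,.033),(.029,-.033),(-.029,-.033)],.046,(0,0,255))
poly([(-.022,.026),(.022,.026),(.022,-.026),(-.022,-.026)],.046,(0,255,255))
k=onz(d,151.94,217.35,.09)[:2]; h=o+R@[0,.052]; print('knob',k,'hinge',h,np.linalg.norm(k-h)); kv=R.T@(k-h); print('knob rel',kv, 'lever ang', np.degrees(np.arctan2(-kv[0],-kv[1])))
cv2.circle(im,P(0,.052,.075),4,(255,0,0),1)
cv2.imwrite('pics/ov1.png',im)
E
```

```text
end [ 0.0328 -0.9995] [ 0.1291 -0.008 ] 87 0.0005897659 ang 1.8783131Traceback (most recent call last):
  File "<stdin>", line 13, in <module>
  File "m.py", line 17, in lf
    vx,vy,x0,y0=cv2.fitLine(p,cv2.DIST_HUBER,0,.01,.01).ravel()
                ~~~~~~~~~~~^^^^^^^^^^^^^^^^^^^^^^^^^^^^
cv2.error: OpenCV(4.12.0) /io/opencv/modules/imgproc/src/linefit.cpp:50: error: (-215:Assertion failed) count > 0 in function 'fitLine2D_wods'
```

```bash
cat > hold.py <<'E'
from m import *
np.set_printoptions(precision=4,suppress=True)
d=grab('top')
s,q,b=soft(d,190,226,195,240)
m=((q<.085)&(s>73)).astype(np.uint8); 
c=big(m).reshape(-1,2); w=world(d,b,c,.012)
a0=np.radians(-85); o=np.array([.5500,.1690]) 
for it in range(4):
    f=frame(w,o,a0)
    if it==0: print(f.min(0),f.max(0))
    yc0=0
    e=f[(f[:,0]>.115)&(abs(f[:,1])<.03)]
    u=f[(f[:,0]>.06)&(f[:,0]<.122)&(f[:,1]>.025)]; l=f[(f[:,0]>.06)&(f[:,0]<.122)&(f[:,1]<-.025)]
    V={}
    for n,p in(('end',e),('+y',u),('-y',l)):
        v,x,k,sd=lf(p); V[n]=(v,x)
        if it==3: print(n,v,x,k,sd)
    su=V['+y'][0][1]/V['+y'][0][0]; sl=V['-y'][0][1]/V['-y'][0][0]
    yu=V['+y'][1][1]+su*(.09-V['+y'][1][0]); yl=V['-y'][1][1]+sl*(.09-V['-y'][1][0]); xe=V['end'][1][0]
    da=(su+sl)/2; yc=(yu+yl)/2-.09*da
    R=np.array([[np.cos(a0),-np.sin(a0)],[np.sin(a0),np.cos(a0)]])
    o=o+R@np.array([xe-.132,yc]); a0+=da
    print('width',yu-yl,'end',xe,'pocket',o,np.degrees(a0),np.degrees([su,sl]))
im=d['frame'][:,:,::-1].copy(); im=cv2.resize(im[195:245,140:230],None,fx=8,fy=8,interpolation=cv2.INTER_CUBIC)
R=np.array([[np.cos(a0),-np.sin(a0)],[np.sin(a0),np.cos(a0)]])
def P(x,y,z):
    p=proj(d,[*(o+R@[x,y]),z]); return tuple(int(round(t)) for t in ((p-[140,195]+.5)*8-.5))
def poly(pts,z,col):
    cv2.polylines(im,[np.array([P(x,y,z) for x,y in pts])],True,col,1)
poly([(.029,.038),(.132,.038),(.132,-.038),(.029,-.038)],.012,(0,255,0))
poly([(-.029,.033),(.029,.033),(.029,-.033),(-.029,-.033)],.046,(0,0,255))
poly([(-.022,.026),(.022,.026),(.022,-.026),(-.022,-.026)],.046,(0,255,255))
k=onz(d,151.94,217.35,.09)[:2]; h=o+R@[0,.052]; kv=R.T@(k-h); print('knob',k,'hinge',h,np.linalg.norm(k-h),'rel',kv, 'lever ang', np.degrees(np.arctan2(-kv[0],-kv[1])))
cv2.circle(im,P(0,.052,.075),4,(255,0,0),1)
cv2.imwrite('pics/ov1.png',im)
E
python3 hold.py
```

```text
[ 0.0136 -0.043 ] [0.1304 0.0304]
width 0.07029905 end 0.12951434 pocket [0.5438 0.171 ] -85.15552524835061 [ 0.5304 -0.8414]
width 0.070386395 end 0.13190699 pocket [0.544  0.1711] -85.29886098359071 [ 0.6414 -0.928 ]
width 0.07038834 end 0.1319992 pocket [0.5441 0.1711] -85.3108306233069 [ 0.7847 -0.8087]
end [0.0143 0.9999] [ 0.132  -0.0001] 114 0.0003606891
+y [0.9999 0.0139] [0.0899 0.0352] 127 0.00059464335
-y [ 0.9999 -0.0139] [ 0.0898 -0.0352] 103 0.0004953805
width 0.07038832 end 0.13200003 pocket [0.5441 0.1711] -85.31082117843594 [ 0.7967 -0.7967]
knob [0.572  0.2718] hinge [0.5959 0.1753] 0.09939934087236088 rel [-0.0981 -0.016 ] lever ang 80.76594707580024
```

View pics/ov1.png

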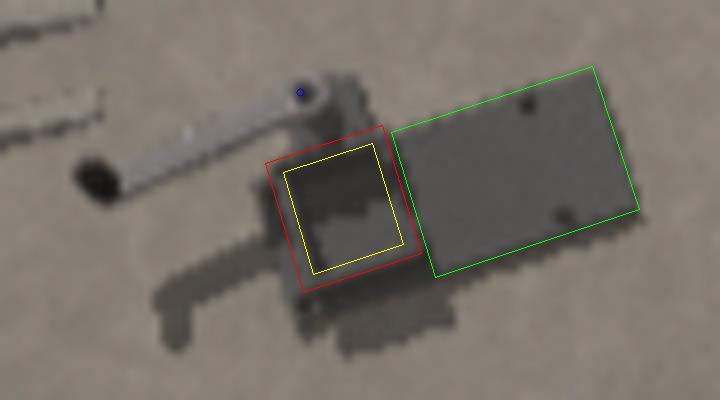

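```bash
cat >> hold.py <<'E'
im2=im.copy()
for p in c: 
    x,y=(b(p)-[140,195]+.5)*8-.5; cv2.circle(im2,(int(x),int(y)),0,(255,0,255),-1)
cv2.imwrite('pics/ov2.png',cv2.resize(im2[40:320,240:680],None,fx=1.8,fy=1.8))
E
python3 hold.py >/dev/null
```

```text
(no output)
```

View pics/ov2.png

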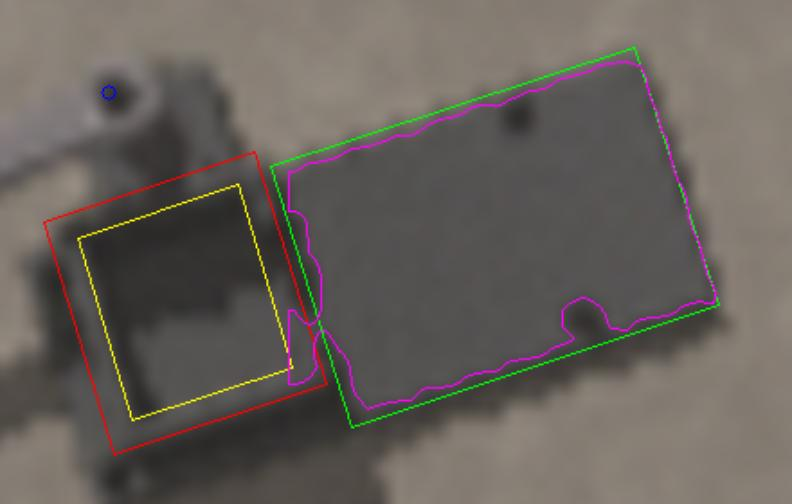

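```bash
sed -e 's/(q<.085)&(s>73)/(s<104)\&(s>73)/' hold.py > hold2.py; python3 hold2.py
```

```text
[ 0.0006 -0.0705] [0.1334 0.0331]
width 0.080556884 end 0.13202494 pocket [0.5408 0.1682] -85.27326669062552 [-1.1308  0.5843]
width 0.07987387 end 0.13196035 pocket [0.5415 0.1683] -85.5578113042312 [-1.0069  0.4379]
width 0.080573075 end 0.13211839 pocket [0.5408 0.1681] -85.3013938898753 [-0.7223  1.2352]
end [0.0066 1.    ] [ 0.1319 -0.0001] 108 0.00051621627
+y [ 0.9999 -0.0171] [0.0931 0.0402] 100 0.0006717107
-y [1.     0.0044] [ 0.091  -0.0397] 353 0.0049947784
width 0.07999703 end 0.13188544 pocket [0.5416 0.1683] -85.66565657613111 [-0.9788  0.2503]
knob [0.572  0.2718] hinge [0.5935 0.1722] 0.10189011314886855 rel [-0.1009 -0.0139] lever ang 82.13582236844618
```

View pics/ov2.png

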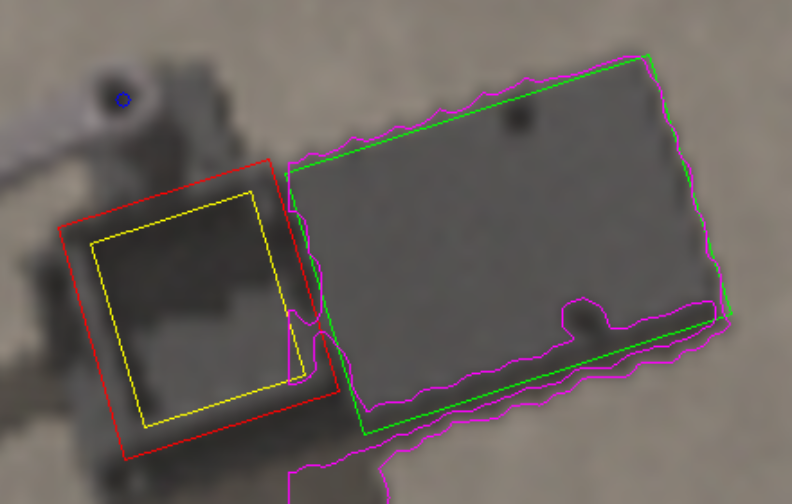

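```bash
cat > hand.py <<'E'
from m import *
np.set_printoptions(precision=4,suppress=True)
d=grab('top')
s,q,b=soft(d,262,324,190,245)
m=((q<.09)&(s>98)).astype(np.uint8)
c=big(m).reshape(-1,2)
o=np.array([.442,-.174]); a0=np.radians(-69)
w37=world(d,b,c,.037); w48=world(d,b,c,.048)
for it in range(3):
    f=frame(w37,o,a0); u=f[(f[:,0]>.035)&(f[:,0]<.1)&(f[:,1]>0)]; l=f[(f[:,0]>.035)&(f[:,0]<.1)&(f[:,1]<0)]
    U=lf(u);L=lf(l); su=U[0][1]/U[0][0]; sl=L[0][1]/L[0][0]
    yu=U[1][1]+su*(.06-U[1][0]); yl=L[1][1]+sl*(.06-L[1][0])
    print('barrel width',yu-yl,'yc@60',(yu+yl)/2,np.degrees([su,sl]),U[3],L[3], 'xmax',f[:,0].max())
    g=frame(w48,o,a0)
    E=[lf(g[(g[:,0]<-.01)&(abs(g[:,1])<.016)]), lf(g[(g[:,0]>.012)&(g[:,0]<.028)&(abs(g[:,1])>.016)&(abs(g[:,1])<.021)]), lf(g[(g[:,1]>.018)&(abs(g[:,0])<.012)]), lf(g[(g[:,1]<-.018)&(abs(g[:,0])<.012)])]
    print('block edges x',E[0][1][0],E[1][1][0],'y',E[2][1][1],E[3][1][1])
    da=(su+sl)/2; R=np.array([[np.cos(a0),-np.sin(a0)],[np.sin(a0),np.cos(a0)]])
    o=o+R@np.array([(E[0][1][0]+E[1][1][0])/2,(yu+yl)/2-.06*da]); a0+=da; print(o,np.degrees(a0))
print('collar start x', frame(w37,o,a0)[:,0].max())
S=(s<45)&(q<.2); hc=big(S).reshape(-1,2); hf=frame(world(d,b,hc,.041),o,a0); print('head x max',hf[:,0].max(),'y range',hf[:,1].min(),hf[:,1].max())
im=d['frame'][:,:,::-1].copy(); im=cv2.resize(im[190:245,262:324],None,fx=12,fy=12,interpolation=cv2.INTER_CUBIC)
R=np.array([[np.cos(a0),-np.sin(a0)],[np.sin(a0),np.cos(a0)]])
def poly(x0,x1,y,z,col):
    pts=[]
    for x,yy in((x0,y),(x1,y),(x1,-y),(x0,-y)):
        p=proj(d,[*(o+R@[x,yy]),z]); pts.append(((p-[262,190]+.5)*12-.5).round().astype(int))
    cv2.polylines(im,[np.array(pts)],True,col,1)
poly(-.02,.02,.024,.048,(0,0,255)); poly(.02,.114,.013,.037,(0,255,0)); poly(.114,.130,.017,.048,(255,0,0)); poly(.134,.174,.015,.041,(255,255,0))
cv2.imwrite('pics/ov3.png',im)
E
python3 hand.py
```

```text
barrel width 0.023063337 yc@60 -3.365241e-05 [-0.2055 -0.1908] 0.00035745988 0.00017183016 xmax 0.10956292716270886
block edges x -0.022109503 0.015140797 y 0.02286295 -0.02296887
[ 0.4409 -0.1707] -69.19812994068074
barrel width 0.023091946 yc@60 -9.178184e-07 [-0.1292  0.067 ] 0.0003491134 0.00018529776 xmax 0.1130426017328875
block edges x -0.018625043 0.018638564 y 0.022531426 -0.023144042
[ 0.4409 -0.1707] -69.22922076167944
barrel width 0.02309192 yc@60 -1.4901161e-08 [-0.0981  0.0981] 0.00034911343 0.00018529779 xmax 0.11303500158973465
block edges x -0.01863175 0.018633906 y 0.022501832 -0.023189206
[ 0.4409 -0.1707] -69.22922017471006
collar start x 0.11303392406568248
head x max 0.17082708969223515 y range -0.02221793841643891 0.013751618237949735
```

View pics/ov3.png

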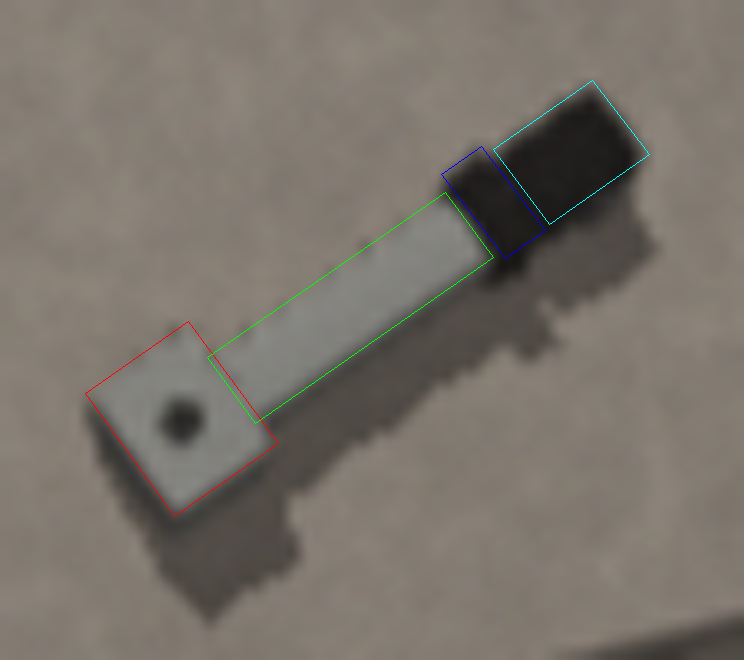

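Call:
carry_out(
  rows=[
    [[0, 0, 0, -0.02, -0.0265, 0, 0.085], [0, 0, 0, -0.034, -0.045, 0, 0.085], [0, 0, 0, -0.034, -0.045, 0, 0.085], [0, 0, 0, -0.034, -0.045, 0, 0.085], [0, 0, 0, -0.034, -0.045, 0, 0.085], [0, 0, 0, -0.034, -0.045, 0, 0.085], [0, 0, 0, -0.034, -0.045, 0, 0.085], [0, 0, 0, -0.034, -0.045, 0, 0.085], [0, 0, 0, -0.034, -0.045, 0, 0.085], [0, 0, 0, -0.034, -0.045, 0, 0.085], [0, 0, 0, -0.034, -0.045, 0, 0.085], [0, 0, 0, -0.034, -0.045, 0, 0.085], [0, 0, 0, -0.034, -0.045, 0, 0.085], [0, 0, 0, -0.034, -0.045, 0, 0.085], [0, 0, 9.8, 0, 0, 0, 0.085], [0, 0, 9.8, 0, 0, 0, 0.085], [0, 0, 9.8, 0, 0, 0, 0.085], [0, 0, 9.8, 0, 0, 0, 0.085], [0, 0, 9.8, 0, 0, 0, 0.085]],
  ],
)

```text
t: 2.78
ee_pos: [0.4485, -0.1704, 0.2338]
tcp_rot: [0.579, 0.815, 0.006, 0.005]
contact_force: [0.2, 0.2, -0.0]
width: 0.994
```

```bash
cat > go.py <<'E'
# usage: go.py x y z yaw_deg(of tool y axis): prints needed tool-axis shift and turn
import sys; from h import *
from scipy.spatial.transform import Rotation as Ro
def need(x,y,z,yaw):
    s=monitor.get_state(); R=Ro.from_quat(s['tcp_rot']).as_matrix(); p=s['ee_pos']
    yy=np.array([np.cos(np.radians(yaw)),np.sin(np.radians(yaw)),0]); zz=np.array([0,0,-1.]); T=np.stack([np.cross(yy,zz),yy,zz],1)
    print('t %.2f'%s['t'],'pos',p.round(4),'yaw_y %.2f'%np.degrees(np.arctan2(R[1,1],R[0,1])),'F',s['contact_force'].round(1),'M',s['torque'].round(2),'w',round(s['width']*.0854,4))
    print('world d',(np.array([x,y,z])-p).round(4),'tool shift',(R.T@(np.array([x,y,z])-p)).round(4),'turn deg',np.degrees(Ro.from_matrix(R.T@T).as_rotvec()).round(2),'j',s['joints'].round(2))
need(*map(float,sys.argv[1:5]))
E
python3 go.py 0.4629 -0.2287 0.1 20.77; python3 hand.py | tail -3 | head -1
```

```text
t 2.77 pos [ 0.4485 -0.1704  0.2338] yaw_y 19.26 F [ 0.2  0.2 -0. ] M [ 0.02 -0.05  0.06] w 0.0849
world d [ 0.0144 -0.0583 -0.1338] tool shift [-0.0595 -0.0077  0.1338] turn deg [ 0.87  0.12 -1.52] j [-0.39  0.2   1.95  0.01  0.98 -0.74]Traceback (most recent call last):
  File "hand.py", line 6, in <module>
    c=big(m).reshape(-1,2)
      ~~~^^^
  File "m.py", line 8, in big
    n,l,st,_=cv2.connectedComponentsWithStats(m.astype(np.uint8)); k=1+np.argmax(st[1:,4]); m=(l==k).astype(np.uint8)
                                                                       ~~~~~~~~~^^^^^^^^^^
    return _wrapfunc(a, 'argmax', axis=axis, out=out, **kwds)
    return bound(*args, **kwds)
ValueError: attempt to get argmax of an empty sequence
```

Call:
carry_out(
  rows=[
    [[0.9, 0.1, -1.5, -0.03, -0.004, 0.03, 0.085], [0, 0, 0, -0.03, -0.004, 0.04, 0.085], [0, 0, 0, 0, 0, 0.03, 0.085], [0, 0, 0, 0, 0, 0.03, 0.085], [0, 0, 0, 0, 0, 0, 0.085]],
  ],
)

```text
t: 3.45
ee_pos: [0.4643, -0.2324, 0.1021]
tcp_rot: [0.565, 0.825, 0.0, 0.003]
contact_force: [-0.2, -0.7, 0.6]
width: 0.99
```

```bash
python3 go.py 0.4629 -0.2287 0.011 20.77; python3 -c "
from h import *
for n in('side','top'):
    d=grab(n); u,v=proj(d,[.463,-.229,.03]).astype(int); print(n,u,v); a=d['frame'][max(v-50,0):v+50,max(u-65,0):u+65,::-1]; cv2.imwrite('pics/%s1.png'%n,cv2.resize(a,None,fx=5,fy=5,interpolation=cv2.INTER_CUBIC))
"
```

```text
t 3.45 pos [ 0.4643 -0.2324  0.1021] yaw_y 21.20 F [-0.2 -0.7  0.6] M [-0.01 -0.01  0.02] w 0.0846
world d [-0.0014  0.0037 -0.0911] tool shift [ 0.0043 -0.0003  0.0911] turn deg [0.17 0.23 0.43] j [-0.49  0.46  1.95 -0.    0.73 -0.86]
side 274 193
top 289 216
```

View pics/side1.png

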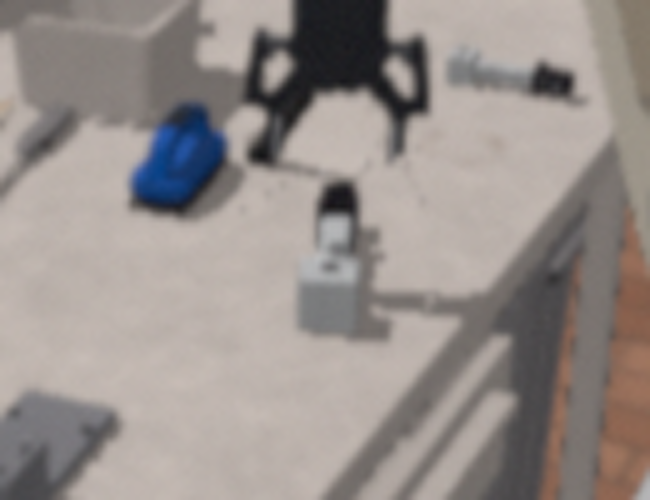

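Call:
carry_out(
  rows=[
    [[0.2, 0.2, 0.4, 0.004, 0, 0.02, 0.085], [0, 0, 0, 0, 0, 0.025, 0.085], [0, 0, 0, 0, 0, 0.025, 0.085], [0, 0, 0, 0, 0, 0.015, 0.085], [0, 0, 0, 0, 0, 0, 0.085]],
  ],
)

```text
t: 4.18
ee_pos: [0.4682, -0.23, 0.0193]
tcp_rot: [0.567, 0.824, 0.0, 0.006]
contact_force: [-0.2, 0.6, 0.2]
width: 0.998
```

```bash
python3 go.py 0.4629 -0.2287 0.011 20.77
```

```text
t 4.17 pos [ 0.4682 -0.23    0.0193] yaw_y 20.88 F [-0.2  0.6  0.2] M [-0.    0.02 -0.  ] w 0.0853
world d [-0.0053  0.0013 -0.0083] tool shift [ 0.0032 -0.0045  0.0082] turn deg [0.45 0.57 0.11] j [-0.48  0.62  1.96 -0.    0.55 -0.84]
```

Call:
carry_out(
  rows=[
    [[0.4, 0.6, 0.1, 0.003, -0.0045, 0.008, 0.085], [0, 0, 0, 0, 0, 0, 0.085]],
  ],
)

```text
t: 4.42
ee_pos: [0.4633, -0.229, 0.0117]
tcp_rot: [0.568, 0.823, 0.001, 0.0]
contact_force: [0.5, -0.4, 0.1]
width: 0.994
```

```bash
python3 go.py 0.4629 -0.2287 0.011 20.77
```

```text
t 4.42 pos [ 0.4633 -0.229   0.0117] yaw_y 20.79 F [ 0.5 -0.4  0.1] M [-0.   -0.02  0.01] w 0.0849
world d [-0.0004  0.0003 -0.0007] tool shift [ 0.0004 -0.0002  0.0007] turn deg [ 0.08 -0.    0.02] j [-0.48  0.63  1.97  0.    0.54 -0.85]
```

Call:
carry_out(
  rows=[
    [[0, 0, 0, 0, 0, 0, 0.02], [0, 0, 0, 0, 0, 0, 0.02], [0, 0, 0, 0, 0, 0, 0.02], [0, 0, 0, 0, 0, 0, 0.02], [0, 0, 0, 0, 0, 0, 0.02], [0, 0, 0, 0, 0, 0, 0.02], [0, 0, 0, 0, 0, 0, 0.02], [0, 0, 0, 0, 0, 0, 0.02]],
  ],
  squeeze=50,
)

```text
t: 5.42
ee_pos: [0.4641, -0.2296, 0.0131]
tcp_rot: [0.568, 0.823, 0.001, 0.002]
contact_force: [0.6, -0.4, 0.7]
width: 0.294
```

```bash
python3 go.py 0.4629 -0.2287 0.011 20.77
```

```text
t 5.42 pos [ 0.4641 -0.2296  0.0131] yaw_y 20.78 F [ 0.6 -0.4  0.7] M [-0.04  0.08 -0.05] w 0.0251
world d [-0.0012  0.0009 -0.0021] tool shift [ 0.0013 -0.0008  0.0021] turn deg [0.18 0.11 0.01] j [-0.48  0.63  1.97  0.    0.54 -0.85]
```

Call:
carry_out(
  rows=[
    [[0, 0, 0, 0, 0, -0.015, 0.02], [0, 0, 0, 0, 0, -0.03, 0.02], [0, 0, 0, 0, 0, -0.03, 0.02], [0, 0, 0, 0, 0, -0.03, 0.02], [0, 0, 0, 0, 0, -0.03, 0.02], [0, 0, 0, 0, 0, 0, 0.02]],
  ],
)

```text
t: 6.18
ee_pos: [0.4624, -0.2287, 0.1545]
tcp_rot: [0.568, 0.823, 0.001, 0.001]
contact_force: [0.2, -0.3, -3.4]
width: 0.293
```

```bash
python3 go.py 0.5489 0.1059 0.14 4.4; python3 -c "
from h import *
for n in('side','top'):
    d=grab(n,n+'2.png')
"
```

```text
t 6.17 pos [ 0.4624 -0.2287  0.1545] yaw_y 20.77 F [ 0.2 -0.3 -3.4] M [ 0.01 -0.01 -0.02] w 0.025
world d [ 0.0865  0.3346 -0.0145] tool shift [0.2821 0.1995 0.0148] turn deg [ 0.12 -0.   16.37] j [-0.48  0.37  1.93  0.    0.84 -0.85]
```

View pics/side2.png

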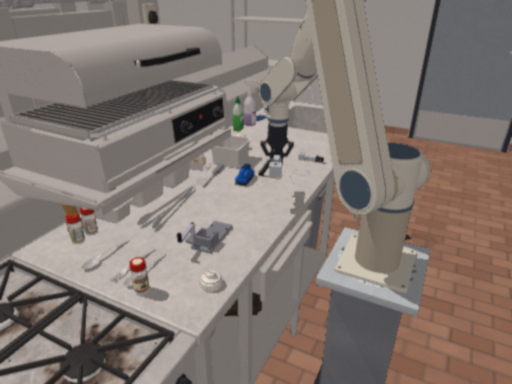

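Call:
carry_out(
  rows=[
    [[0, 0, 0, 0.02, 0.014, 0, 0.02], [0, 0, 0, 0.04, 0.028, 0, 0.02], [0, 0, 0, 0.04, 0.028, 0, 0.02], [0, 0, 0, 0.04, 0.028, 0, 0.02], [0, 0, 0, 0.04, 0.028, 0, 0.02], [0, 0, 0, 0.04, 0.028, 0, 0.02], [0, 0, 0, 0.02, 0.014, 0, 0.02], [0, 0, 5, 0, 0, 0, 0.02], [0, 0, 6, 0, 0, 0, 0.02], [0, 0, 5, 0, 0, 0, 0.02], [0, 0, 0, 0, 0, 0, 0.02]],
  ],
)

```text
t: 7.65
ee_pos: [0.5233, 0.0663, 0.1342]
tcp_rot: [0.68, 0.733, -0.01, -0.013]
contact_force: [-1.1, -0.2, -2.9]
width: 0.292
```

```bash
python3 go.py 0.5489 0.1059 0.14 4.4
```

```text
t 7.65 pos [0.5233 0.0663 0.1342] yaw_y 4.30 F [-1.1 -0.2 -2.9] M [0.01 0.   0.04] w 0.0249
world d [0.0256 0.0396 0.0058] tool shift [ 0.0376  0.0283 -0.0065] turn deg [-1.88 -0.36 -0.1 ] j [0.1  0.43 1.89 0.01 0.85 0.02]
```

Call:
carry_out(
  rows=[
    [[-1.9, -0.4, -0.1, 0.018, 0.014, -0.003, 0.02], [0, 0, 0, 0.019, 0.014, -0.003, 0.02], [0, 0, 0, 0, 0, 0, 0.02]],
  ],
)

```text
t: 8.02
ee_pos: [0.5478, 0.1063, 0.1373]
tcp_rot: [0.678, 0.735, -0.002, -0.001]
contact_force: [0.1, 0.4, -3.7]
width: 0.289
```

```bash
python3 go.py 0.5489 0.1059 0.14 4.4
```

```text
t 8.03 pos [0.5478 0.1063 0.1373] yaw_y 4.63 F [ 0.1  0.4 -3.7] M [ 0.03  0.01 -0.02] w 0.0247
world d [ 0.0011 -0.0004  0.0027] tool shift [-0.0005  0.001  -0.0027] turn deg [-0.26  0.07  0.23] j [ 0.17  0.46  1.84 -0.    0.85  0.09]
```

Call:
carry_out(
  rows=[
    [[-0.3, 0, 0.2, 0, 0.001, 0.02, 0.02], [0, 0, 0, 0, 0, 0.025, 0.02], [0, 0, 0, 0, 0, 0.02, 0.02], [0, 0, 0, 0, 0, 0, 0.02]],
  ],
)

```text
t: 8.52
ee_pos: [0.5482, 0.1062, 0.0698]
tcp_rot: [0.678, 0.735, -0.002, -0.0]
contact_force: [-0.2, 0.7, -3.8]
width: 0.292
```

```bash
python3 go.py 0.5489 0.1059 0.065 4.4;  python3 -c "
from h import *
for n in('side','top'):
    d=grab(n); u,v=proj(d,[.548,.14,.05]).astype(int); print(n,u,v); a=d['frame'][max(v-40,0):v+40,max(u-52,0):u+52,::-1]; cv2.imwrite('pics/%s3.png'%n,cv2.resize(a,None,fx=7,fy=7,interpolation=cv2.INTER_CUBIC))
"
```

```text
t 8.53 pos [0.5482 0.1062 0.0698] yaw_y 4.68 F [-0.2  0.7 -3.8] M [ 0.05 -0.01 -0.01] w 0.025
world d [ 0.0007 -0.0003 -0.0048] tool shift [-0.0003  0.0007  0.0048] turn deg [-0.17  0.1   0.28] j [ 0.17  0.56  1.87 -0.    0.72  0.09]
side 208 227
top 190 217
```

View pics/side3.png

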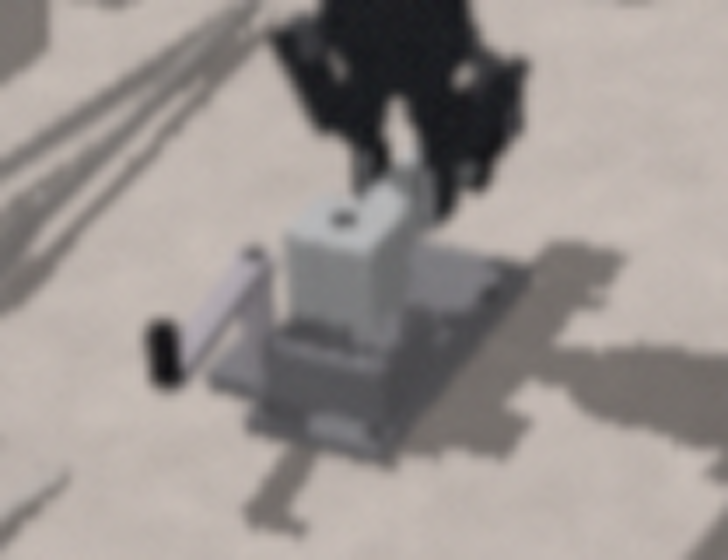

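View pics/top3.png

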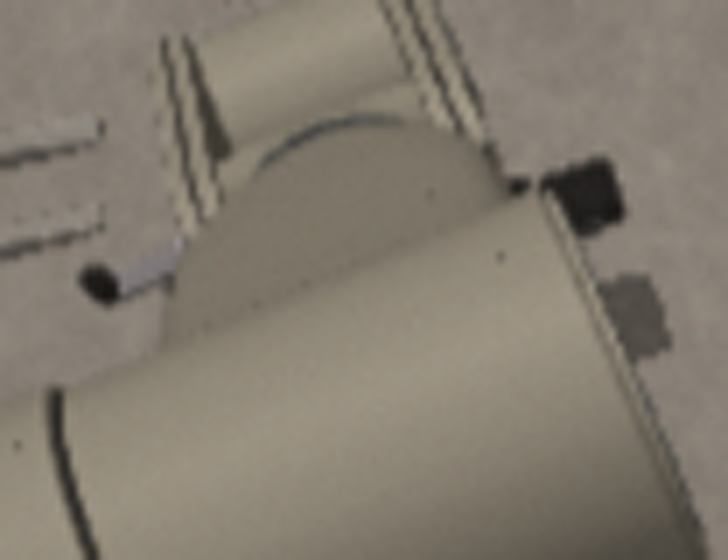

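```bash
cat > sv.py <<'E'
import sys; from h import *
from scipy.spatial.transform import Rotation as Ro
s=monitor.get_state(); R=Ro.from_quat(s['tcp_rot']).as_matrix(); p=s['ee_pos']
d=grab('side'); f=8; u0,v0=160,185
im=cv2.resize(d['frame'][v0:v0+72,u0:u0+98,::-1],None,fx=f,fy=f,interpolation=cv2.INTER_CUBIC)
def L(P,col):
    q=[(((proj(d,x)-[u0,v0]+.5)*f-.5)).round().astype(int) for x in P]; cv2.polylines(im,[np.array(q)],True,col,1)
a=np.radians(-85.6); o=np.array([.544,.169,0]); H=np.array([[np.cos(a),-np.sin(a),0],[np.sin(a),np.cos(a),0],[0,0,1]])
box=lambda x0,x1,y,z:[o+H@np.array(t) for t in((x0,y,z),(x1,y,z),(x1,-y,z),(x0,-y,z))]
L(box(-.029,.029,.033,.046),(0,0,255)); L(box(-.022,.022,.026,.046),(0,255,255)); L(box(.029,.132,.038,.012),(0,255,0))
X=-R[:,0];Y=R[:,1]; Z=-R[:,2]; c=p-X*.0633-Z*.0131
for z in(0,.048): L([c+X*x+Y*y+Z*z for x,y in((-.02,.024),(.02,.024),(.02,-.024),(-.02,-.024))],(255,0,0))
cv2.imwrite('pics/'+sys.argv[1],im)
E
python3 sv.py sv1.png
```

```text
(no output)
```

View pics/sv1.png

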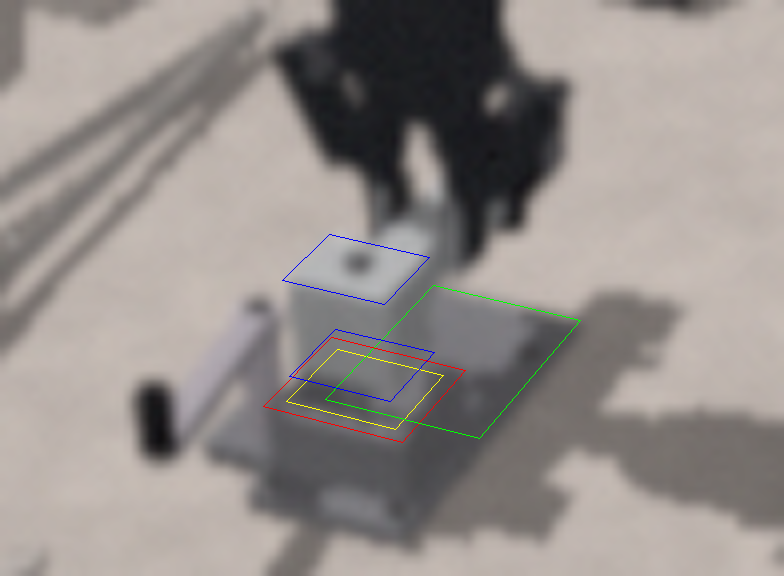

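Call:
carry_out(
  rows=[
    [[-0.2, 0.1, 0.2, 0, 0.0007, 0.006, 0.02], [0, 0, 0, 0, 0, 0.006, 0.02], [0, 0, 0, 0, 0, 0.003, 0.02], [0, 0, 0, 0, 0, 0, 0.02]],
  ],
)

```text
t: 9.18
ee_pos: [0.5522, 0.1068, 0.0579]
tcp_rot: [0.679, 0.734, 0.004, 0.003]
contact_force: [-0.8, -1.0, -3.1]
width: 0.295
```

```bash
python3 go.py 0.5489 0.1059 0.025 4.4; python3 sv.py sv2.png
```

```text
t 9.18 pos [0.5522 0.1068 0.0579] yaw_y 4.45 F [-0.8 -1.  -3.1] M [-0.02  0.06  0.05] w 0.0252
world d [-0.0033 -0.0009 -0.0329] tool shift [-0.0007 -0.0036  0.0329] turn deg [ 0.51 -0.06  0.05] j [0.17 0.58 1.87 0.   0.68 0.09]
```

View pics/sv2.png

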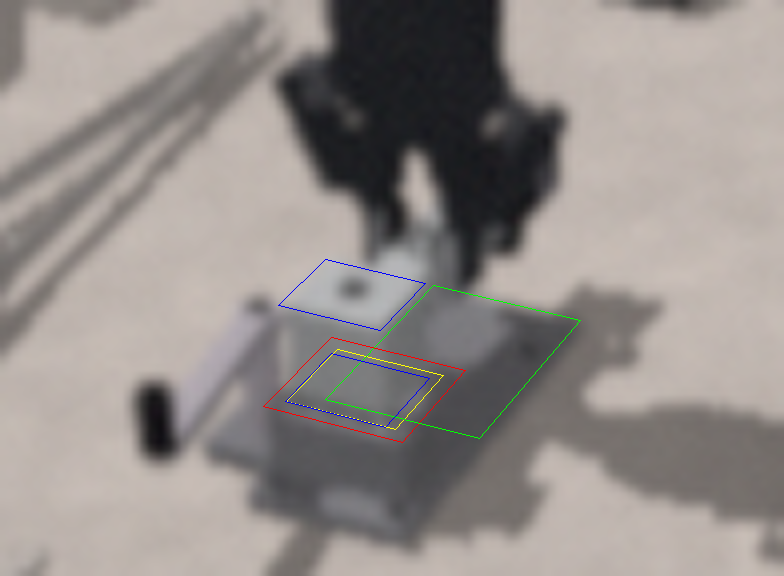

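Call:
carry_out(
  rows=[
    [[0.5, 0, 0, -0.0005, -0.0035, -0.003, 0.02], [0, 0, 0, 0, 0, 0, 0.02], [0, 0, 0, 0, 0, 0, 0.02]],
  ],
)

```text
t: 9.6
ee_pos: [0.5486, 0.106, 0.0614]
tcp_rot: [0.679, 0.734, 0.0, -0.0]
contact_force: [-0.1, -0.0, -3.6]
width: 0.295
```

```bash
python3 go.py 0.5489 0.1059 0.025 4.4
```

```text
t 9.60 pos [0.5486 0.106  0.0614] yaw_y 4.46 F [-0.1 -0.  -3.6] M [0.   0.   0.01] w 0.0252
world d [ 0.0003 -0.0001 -0.0364] tool shift [-0.0001  0.0003  0.0364] turn deg [-0.01 -0.06  0.06] j [0.17 0.58 1.87 0.   0.7  0.09]
```

Call:
carry_out(
  rows=[
    [[0, 0, 0, 0, 0, 0.007, 0.02], [0, 0, 0, 0, 0, 0, 0.02], [0, 0, 0, 0, 0, 0.006, 0.02], [0, 0, 0, 0, 0, 0, 0.02]],
  ],
)

```text
t: 10.1
ee_pos: [0.5484, 0.106, 0.0472]
tcp_rot: [0.679, 0.734, 0.0, -0.001]
contact_force: [0.4, -0.5, -4.5]
width: 0.294
```

```bash
python3 go.py 0.5489 0.1059 0.025 4.4
```

```text
t 10.10 pos [0.5484 0.106  0.0472] yaw_y 4.45 F [ 0.4 -0.5 -4.5] M [-0.04  0.04 -0.04] w 0.0251
world d [ 0.0005 -0.0001 -0.0222] tool shift [-0.0001  0.0005  0.0222] turn deg [-0.03 -0.06  0.05] j [0.17 0.6  1.87 0.   0.67 0.09]
```

Call:
carry_out(
  rows=[
    [[0, 0, 0, 0, 0.0003, 0.007, 0.02], [0, 0, 0, 0, 0, 0, 0.02], [0, 0, 0, 0, 0, 0.007, 0.02], [0, 0, 0, 0, 0, 0, 0.02]],
  ],
)

```text
t: 10.6
ee_pos: [0.5487, 0.106, 0.0321]
tcp_rot: [0.679, 0.734, 0.0, -0.001]
contact_force: [0.1, 0.2, -3.2]
width: 0.29
```

```bash
python3 go.py 0.5489 0.1059 0.025 4.4
```

```text
t 10.60 pos [0.5487 0.106  0.0321] yaw_y 4.46 F [ 0.1  0.2 -3.2] M [ 0.02 -0.03  0.02] w 0.0248
world d [ 0.0002 -0.0001 -0.0071] tool shift [-0.0001  0.0002  0.0071] turn deg [-0.04 -0.05  0.06] j [0.17 0.63 1.87 0.   0.64 0.09]
```

Call:
carry_out(
  rows=[
    [[0, 0, 0, 0, 0, 0.004, 0.02], [0, 0, 0, 0, 0, 0, 0.02], [0, 0, 0, 0, 0, 0.003, 0.02], [0, 0, 0, 0, 0, 0, 0.02]],
  ],
)

```text
t: 11.1
ee_pos: [0.5492, 0.1061, 0.0252]
tcp_rot: [0.679, 0.734, 0.0, -0.0]
contact_force: [-0.1, 0.6, -1.6]
width: 0.296
```

```bash
python3 go.py 0.5489 0.1059 0.025 4.4
```

```text
t 11.10 pos [0.5492 0.1061 0.0252] yaw_y 4.45 F [-0.1  0.6 -1.6] M [-0.11  0.08 -0.05] w 0.0253
world d [-0.0003 -0.0002 -0.0002] tool shift [-0.0002 -0.0003  0.0002] turn deg [ 0.01 -0.06  0.05] j [0.17 0.64 1.87 0.   0.63 0.09]
```

Call:
carry_out(
  rows=[
    [[0, 0, 0, 0, 0, 0.001, 0.02], [0, 0, 0, 0, 0, 0, 0.02], [0, 0, 0, 0, 0, 0, 0.035], [0, 0, 0, 0, 0, 0, 0.05], [0, 0, 0, 0, 0, 0, 0.06], [0, 0, 0, 0, 0, 0, 0.06], [0, 0, 0, 0, 0, 0, 0.06]],
  ],
)

```text
t: 11.98
ee_pos: [0.5502, 0.1063, 0.0256]
tcp_rot: [0.679, 0.734, 0.001, 0.0]
contact_force: [-1.2, -0.1, 0.1]
width: 0.702
```

```bash
python3 go.py 0.5489 0.1059 0.025 4.4; python3 sv.py sv3.png
```

```text
t 11.97 pos [0.5502 0.1063 0.0256] yaw_y 4.45 F [-1.2 -0.1  0.1] M [ 0.01 -0.03  0.05] w 0.06
world d [-0.0013 -0.0004 -0.0006] tool shift [-0.0003 -0.0014  0.0006] turn deg [ 0.14 -0.07  0.05] j [0.17 0.64 1.87 0.   0.63 0.09]
```

View pics/sv3.png

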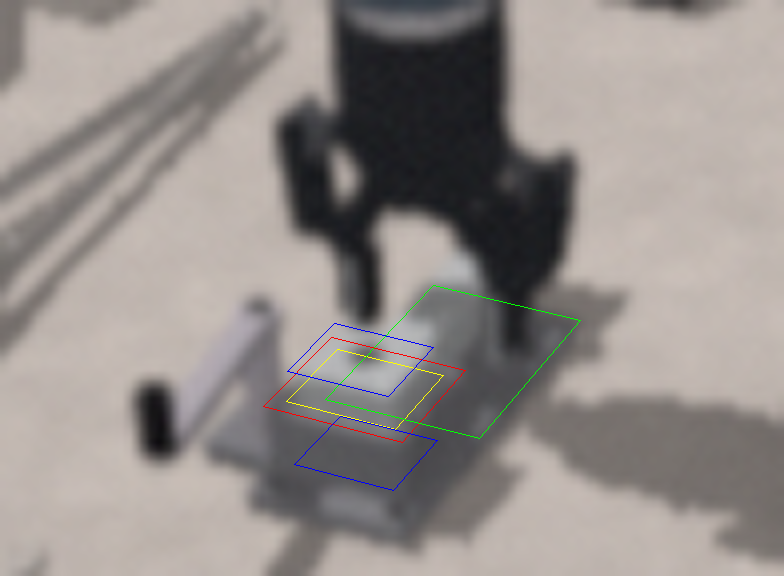

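Call:
carry_out(
  rows=[
    [[0, 0, 0, 0, -0.001, -0.01, 0.06], [0, 0, 0, 0, 0, -0.03, 0.06], [0, 0, 0, 0, 0, -0.03, 0.06], [0, 0, 0, 0, 0, -0.04, 0.06], [0, 0, 0, 0, 0, -0.03, 0.06], [0, 0, 0, 0, 0, 0, 0.06]],
  ],
)

```text
t: 12.78
ee_pos: [0.5485, 0.106, 0.1725]
tcp_rot: [0.679, 0.734, 0.002, 0.001]
contact_force: [0.6, 0.1, -0.4]
width: 0.703
```

```bash
python3 go.py 0.572 0.272 0.16 13.7; python3 sv.py sv4.png
```

```text
t 12.78 pos [0.5485 0.106  0.1725] yaw_y 4.46 F [ 0.6  0.1 -0.4] M [ 0.05  0.01 -0.01] w 0.0601
world d [ 0.0235  0.166  -0.0125] tool shift [0.1637 0.0363 0.0128] turn deg [ 0.19 -0.06 -9.24] j [0.17 0.4  1.82 0.   0.91 0.09]
```

View pics/sv4.png

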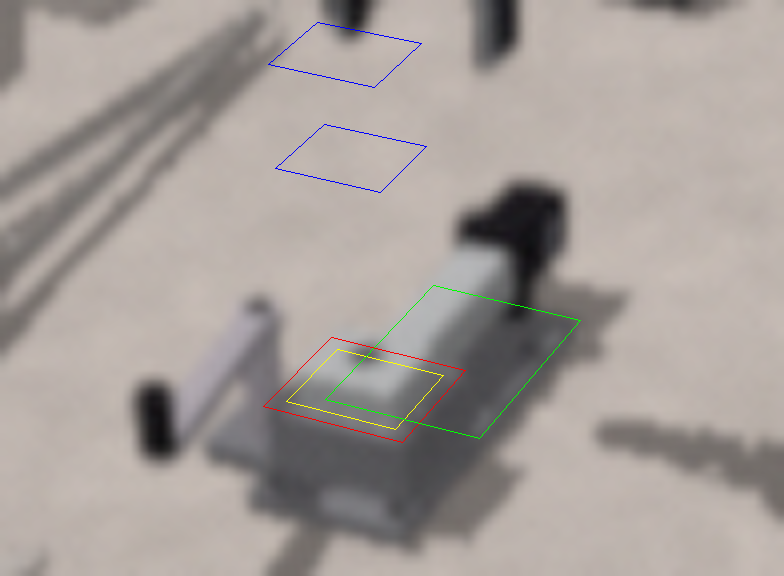

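Run:
```python
from m import *
ds=grab('side'); dt=grab('top')
s,q,b=soft(ds,168,192,225,250); c=big(s<60); r_=cv2.minAreaRect(c); us=b(r_[0]); print('side knob',us)
s,q,b=soft(dt,140,165,205,228); c=big(s<62).reshape(-1,2); ut=b(c.mean(0)); print(ut)
o1,w1=ray(ds,*us);o2,w2=ray(dt,*ut)
A=np.stack([w1,-w2],1); t=np.linalg.lstsq(A,o2-o1,rcond=None)[0]; print(o1+w1*t[0],o2+w2*t[1])
```

```text
side knob [179.06503487 237.26604843]
[151.97098214 217.32254464]
[0.57328016 0.27268699 0.08280664] [0.57406884 0.27306708 0.08311571]
```

Call:
carry_out(
  rows=[
    [[0.2, 0, -3, 0.02, 0.005, 0, 0.06], [0, 0, -3, 0.035, 0.01, 0, 0.06], [0, 0, -3, 0.04, 0.012, 0, 0.06], [0, 0, 0, 0.04, 0.014, 0, 0.06], [0, 0, 0, 0.02, 0.007, 0, 0.06], [0, 0, 0, 0, 0, 0, 0.06]],
  ],
)

```text
t: 13.68
ee_pos: [0.5624, 0.2746, 0.161]
tcp_rot: [0.614, 0.789, -0.007, -0.006]
contact_force: [-0.3, -0.1, 0.4]
width: 0.703
```

```bash
python3 go.py 0.572 0.272 0.11 13.7
```

```text
t 13.68 pos [0.5624 0.2746 0.161 ] yaw_y 14.22 F [-0.3 -0.1  0.4] M [-0.02 -0.01  0.05] w 0.06
world d [ 0.0096 -0.0026 -0.051 ] tool shift [-0.0049  0.0096  0.0508] turn deg [-1.07 -0.07  0.52] j [0.43 0.52 1.66 0.01 0.98 0.18]
```

Call:
carry_out(
  rows=[
    [[-1, 0, 0.5, -0.004, 0.011, 0.02, 0.06], [0, 0, 0, 0, 0, 0.025, 0.06], [0, 0, 0, 0, 0, 0, 0.06]],
  ],
)

```text
t: 14.05
ee_pos: [0.5728, 0.2711, 0.1134]
tcp_rot: [0.617, 0.787, -0.002, -0.001]
contact_force: [-0.0, 0.5, 0.1]
width: 0.702
```

```bash
python3 go.py 0.5735 0.2727 0.08 13.7; python3 sv.py sv5.png
```

```text
t 14.05 pos [0.5728 0.2711 0.1134] yaw_y 13.77 F [-0.   0.5  0.1] M [-0.01 -0.02  0.02] w 0.0599
world d [ 0.0007  0.0016 -0.0334] tool shift [0.0014 0.0012 0.0334] turn deg [-0.24  0.02  0.07] j [0.42 0.58 1.68 0.   0.89 0.18]
```

View pics/sv5.png

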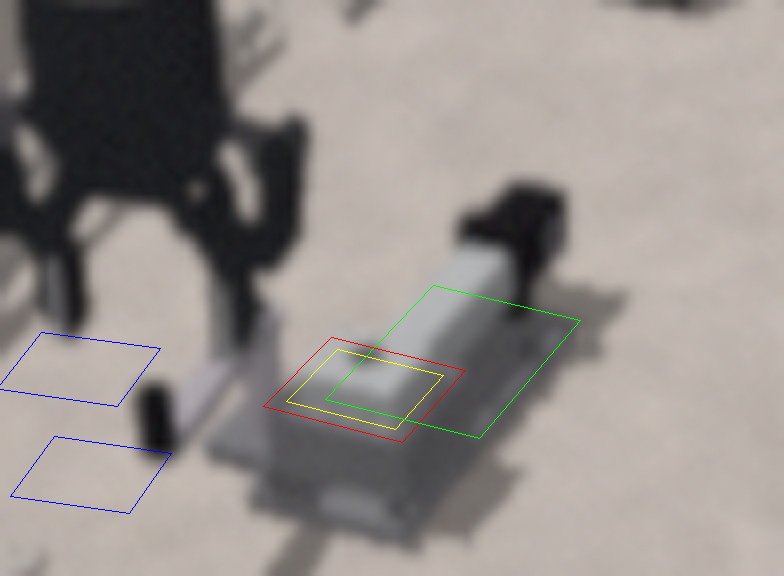

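Call:
carry_out(
  rows=[
    [[-0.2, 0, 0, 0.0014, 0.0012, 0.018, 0.06], [0, 0, 0, 0, 0, 0.014, 0.06], [0, 0, 0, 0, 0, 0, 0.045], [0, 0, 0, 0, 0, 0, 0.028], [0, 0, 0, 0, 0, 0, 0.028], [0, 0, 0, 0, 0, 0, 0.028]],
  ],
  squeeze=20,
)

```text
t: 14.85
ee_pos: [0.5761, 0.2732, 0.0832]
tcp_rot: [0.617, 0.787, 0.002, 0.001]
contact_force: [-0.1, -0.5, 0.7]
width: 0.327
```

```bash
python3 go.py 0.5735 0.2727 0.08 13.7; python3 sv.py sv6.png
```

```text
t 14.85 pos [0.5761 0.2732 0.0832] yaw_y 13.74 F [-0.1 -0.5  0.7] M [-0.01  0.03 -0.01] w 0.0279
world d [-0.0026 -0.0005 -0.0032] tool shift [ 0.0001 -0.0026  0.0031] turn deg [ 0.31 -0.03  0.04] j [ 0.42  0.63  1.68 -0.    0.82  0.18]
```

View pics/sv6.png

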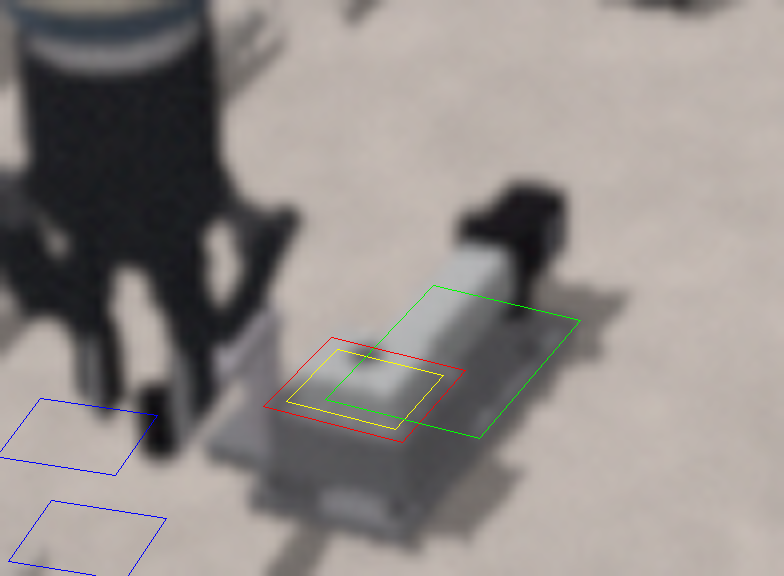

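Call:
carry_out(
  rows=[
    [[0.3, 0, -4, 0, -0.008, 0.003, 0.028], [0, 0, -8, -0.001, -0.014, 0, 0.028], [0, 0, -8, -0.001, -0.014, 0, 0.028], [0, 0, -8, -0.001, -0.014, 0, 0.028], [0, 0, 0, 0, 0, 0, 0.028]],
  ],
)

```text
t: 15.52
ee_pos: [0.5327, 0.251, 0.0816]
tcp_rot: [0.402, 0.915, 0.002, 0.001]
contact_force: [0.5, -0.6, 0.7]
width: 0.332
```

```bash
cat > lev.py <<'E'
from h import *
p=monitor.get_state()['ee_pos']; h=np.array([.5958,.173]); v=p[:2]-h; a=np.degrees(np.arctan2(v[1],v[0]))%360; print('r',np.hypot(*v).round(4),'ang',a.round(1),'lever deg',(184.4-a).round(1))
E
python3 go.py 0.5735 0.2727 0.08 44; python3 lev.py; python3 sv.py sv7.png
```

```text
t 15.53 pos [0.5327 0.251  0.0816] yaw_y 42.54 F [ 0.5 -0.6  0.7] M [ 0.02 -0.03 -0.04] w 0.0283
world d [ 0.0408  0.0217 -0.0016] tool shift [-0.0116  0.0447  0.0019] turn deg [ 0.29  0.05 -1.46] j [ 0.42  0.57  1.8   0.    0.76 -0.32]
r 0.1003 ang 129.0 lever deg 55.4
```

View pics/sv7.png

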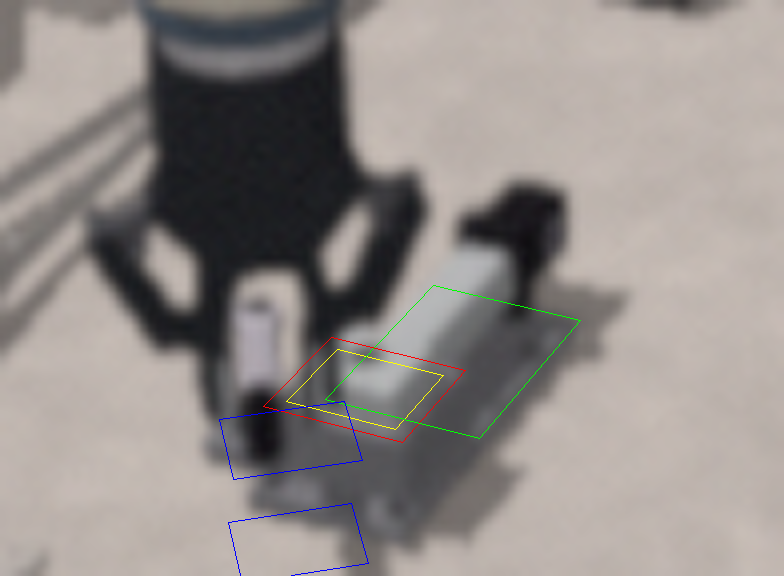

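Call:
carry_out(
  rows=[
    [[0.3, 0, -6, -0.001, -0.014, 0.002, 0.028], [0, 0, -8, -0.001, -0.014, 0, 0.028], [0, 0, -8, -0.001, -0.014, 0, 0.028], [0, 0, -8, -0.001, -0.014, 0, 0.028], [0, 0, -8, -0.001, -0.014, 0, 0.028], [0, 0, 0, 0, 0, 0, 0.028]],
  ],
)

```text
t: 16.32
ee_pos: [0.5051, 0.1935, 0.0812]
tcp_rot: [0.082, 0.997, 0.002, 0.004]
contact_force: [-0.0, -0.5, 1.3]
width: 0.331
```

```bash
python3 go.py 0.494 0.165 0.08 94; python3 lev.py
```

```text
t 16.32 pos [0.5051 0.1935 0.0812] yaw_y 80.59 F [-0.  -0.5  1.3] M [-0.03  0.01  0.02] w 0.0282
world d [-0.0111 -0.0285 -0.0012] tool shift [ 0.0063 -0.0299  0.001 ] turn deg [  0.23   0.51 -13.41] j [ 0.34  0.52  1.91  0.    0.7  -1.06]
r 0.093 ang 167.3 lever deg 17.1
```

Call:
carry_out(
  rows=[
    [[0.2, 0.4, -7, 0.003, -0.013, 0, 0.028], [0, 0, -6, 0.003, -0.013, 0, 0.028], [0, 0, 0, 0, -0.005, 0, 0.028], [0, 0, 0, 0, -0.003, 0, 0.028]],
  ],
)

```text
t: 16.82
ee_pos: [0.5005, 0.1626, 0.0819]
tcp_rot: [-0.025, 1.0, 0.001, 0.003]
contact_force: [0.4, 1.3, 0.9]
width: 0.331
```

```bash
python3 go.py 0.494 0.165 0.08 94; python3 lev.py;python3 sv.py sv8.png
```

```text
t 16.82 pos [0.5005 0.1626 0.0819] yaw_y 92.88 F [0.4 1.3 0.9] M [ 0.12  0.09 -0.  ] w 0.0283
world d [-0.0065  0.0024 -0.0019] tool shift [0.0064 0.0027 0.0019] turn deg [ 0.15  0.37 -1.12] j [ 0.29  0.51  1.94  0.    0.69 -1.33]
r 0.0959 ang 186.2 lever deg -1.8
```

View pics/sv8.png

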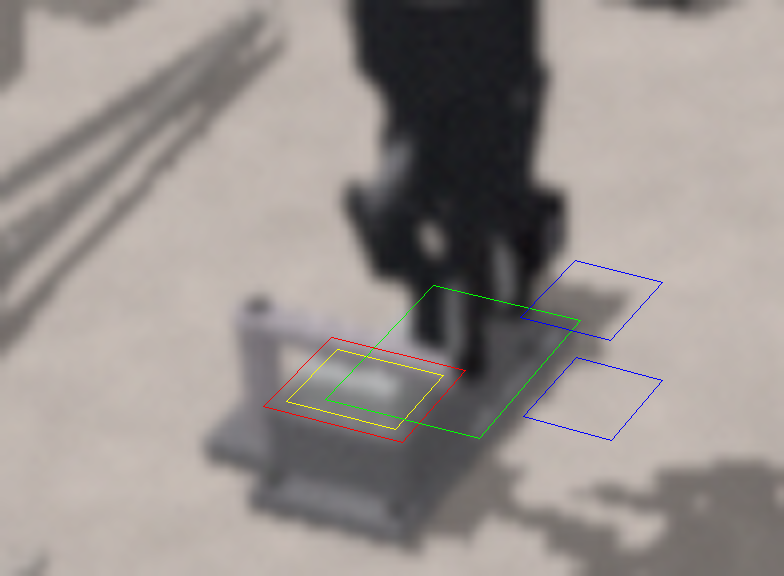

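Call:
carry_out(
  rows=[
    [[0, 0, 0, 0.003, -0.004, 0, 0.028], [0, 0, 0, 0, -0.003, 0, 0.028], [0, 0, 0, 0, 0, 0, 0.028]],
  ],
)

```text
t: 17.25
ee_pos: [0.4988, 0.1595, 0.0821]
tcp_rot: [-0.022, 1.0, 0.005, 0.005]
contact_force: [-0.2, 0.7, -1.4]
width: 0.327
```

```bash
python3 go.py 0.494 0.165 0.08 94; python3 lev.py
```

```text
t 17.25 pos [0.4988 0.1595 0.0821] yaw_y 92.52 F [-0.2  0.7 -1.4] M [0.15 0.03 0.01] w 0.028
world d [-0.0048  0.0055 -0.0021] tool shift [0.0046 0.0057 0.0021] turn deg [ 0.51  0.55 -1.48] j [ 0.28  0.5   1.95  0.01  0.68 -1.34]
r 0.0979 ang 187.9 lever deg -3.5
```

Call:
carry_out(
  rows=[
    [[0.5, 0.5, -1, 0.002, -0.004, 0, 0.028], [0, 0, 0, 0, -0.003, 0, 0.028], [0, 0, 0, 0, 0, 0, 0.028]],
  ],
)

```text
t: 17.62
ee_pos: [0.4989, 0.1597, 0.0821]
tcp_rot: [-0.028, 1.0, 0.005, 0.003]
contact_force: [-0.0, -0.7, 0.2]
width: 0.326
```

```bash
python3 go.py 0.494 0.165 0.08 94; python3 lev.py;python3 sv.py sv9.png
```

```text
t 17.62 pos [0.4989 0.1597 0.0821] yaw_y 93.18 F [-0.  -0.7  0.2] M [-0.02  0.04 -0.04] w 0.0279
world d [-0.0049  0.0053 -0.0021] tool shift [0.0046 0.0055 0.0021] turn deg [ 0.59  0.37 -0.82] j [ 0.28  0.5   1.95  0.01  0.68 -1.35]
r 0.0978 ang 187.8 lever deg -3.4
```

View pics/sv9.png

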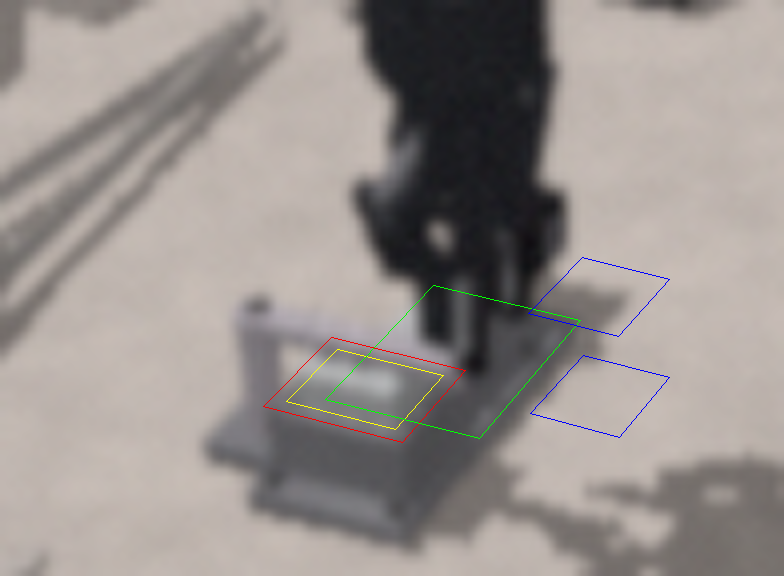

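Call:
carry_out(
  rows=[
    [[0.5, 0.3, 0, 0, 0, 0, 0.05], [0, 0, 0, 0, 0, 0, 0.05], [0, 0, 0, 0, 0, -0.02, 0.05], [0, 0, 0, 0, 0, -0.03, 0.05], [0, 0, 0, 0, 0, -0.04, 0.05], [0, 0, 0, 0, 0, -0.03, 0.05], [0, 0, 8, 0.0, 0, 0, 0.06], [0, 0, 9, 0.0, 0, 0, 0.07], [0, 0, 9, 0, 0, 0, 0.085], [0, 0, 9, 0, 0, 0, 0.085], [0, 0, 9, 0, 0, 0, 0.085], [0, 0, 9, 0, 0, 0, 0.085], [0, 0, 9, 0, 0, 0, 0.085], [0, 0, 9, 0, 0, 0, 0.085], [0, 0, 9, 0, 0, 0, 0.085], [0, 0, 9, 0, 0, 0, 0.085], [0, 0, 0, 0, 0, 0, 0.085]],
  ],
)

```text
t: 19.8
ee_pos: [0.4981, 0.1521, 0.2069]
tcp_rot: [0.702, 0.712, -0.003, 0.002]
contact_force: [-0.2, 1.1, 0.3]
width: 0.996
```

```bash
python3 go.py 0.5558 0.0155 0.15 4.4;python3 sv.py sv10.png; python3 -c "
from h import *
d=grab('top'); a=d['frame'][180:260,130:240,::-1]; cv2.imwrite('pics/top10.png',cv2.resize(a,None,fx=7,fy=7,interpolation=cv2.INTER_CUBIC))"
```

```text
t 19.80 pos [0.4981 0.1521 0.2069] yaw_y 0.84 F [-0.2  1.1  0.3] M [-0.04  0.05 -0.06] w 0.0851
world d [ 0.0577 -0.1366 -0.0569] tool shift [-0.1371  0.0557  0.0578] turn deg [-0.04  0.38 -3.56] j [ 0.28  0.3   1.88 -0.01  0.96  0.27]
```

View pics/sv10.png

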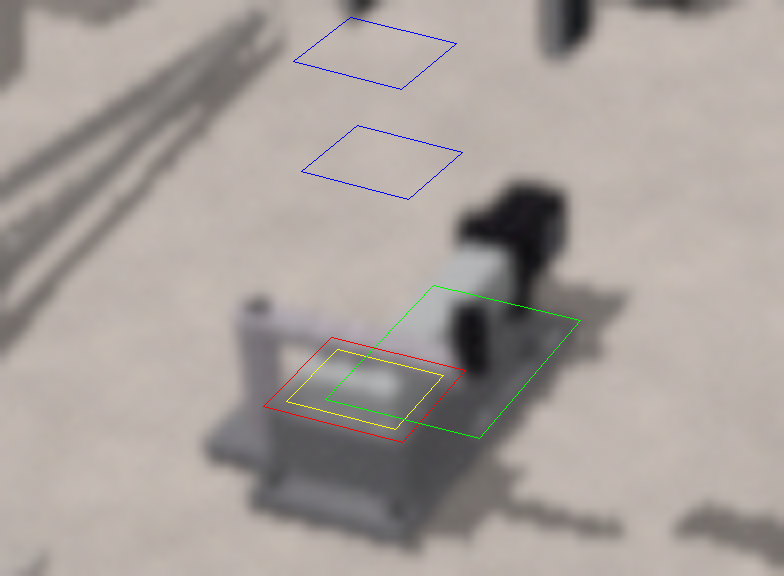

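View pics/top10.png

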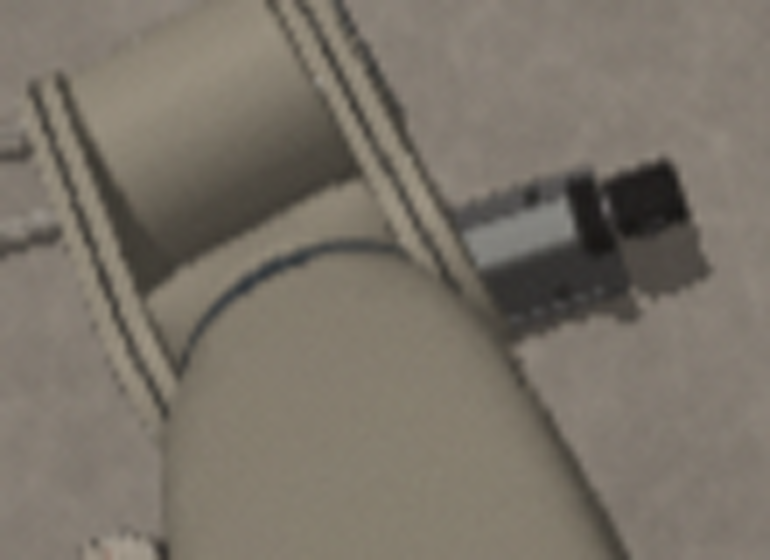

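Run:
```python
from m import *
np.set_printoptions(precision=4,suppress=True)
dt=grab('top'); s,q,b=soft(dt,214,232,198,218); c=big(s<55).reshape(-1,2)
f=frame(world(dt,b,c,.053),np.array([.544,.169]),np.radians(-85.6)); 
print('head x',f[:,0].min(),f[:,0].max(),'y',f[:,1].min(),f[:,1].max())
e=f[(f[:,0]>.16)&(abs(f[:,1])<.01)]; print('end x',np.median(e[:,0]))
u=f[(f[:,1]>.005)&(f[:,0]>.145)&(f[:,0]<.168)]; print('far y edge',np.median(u[:,1]))
ds=grab('side'); s,q,b=soft(ds,210,226,218,236); r_=cv2.minAreaRect(big(s<50)); us=b(r_[0]); print(us,r_[1]); print('knob',onz(ds,*us,.084))
k=onz(ds,*us,.084)[:2]-np.array([.5958,.173]); print(np.hypot(*k), 184.4-np.degrees(np.arctan2(k[1],k[0]))%360)
```

```text
head x 0.11365209362609693 0.17314278656149545 y -0.03350406482177998 0.017269953518994564
end x 0.17238522930713995
far y edge 0.012827905363317882
[218.6228 227.3384] (66.00355529785156, 28.891237258911133)
knob [0.4904 0.1667 0.084 ]
0.10562958053762694 0.9862454716743514
```

Call:
carry_out(
  rows=[
    [[0, 0.4, -3.5, -0.03, 0.012, 0, 0.085], [0, 0, 0, -0.04, 0.018, 0.01, 0.085], [0, 0, 0, -0.04, 0.016, 0.02, 0.085], [0, 0, 0, -0.025, 0.008, 0.02, 0.085], [0, 0, 0, 0, 0, 0, 0.085]],
  ],
)

```text
t: 20.62
ee_pos: [0.5639, 0.0182, 0.1565]
tcp_rot: [0.675, 0.738, 0.001, 0.0]
contact_force: [-0.1, 0.8, -0.7]
width: 0.993
```

```bash
python3 go.py 0.556 0.0155 0.09 4.4
```

```text
t 20.62 pos [0.5639 0.0182 0.1565] yaw_y 5.13 F [-0.1  0.8 -0.7] M [0.03 0.02 0.  ] w 0.0848
world d [-0.0079 -0.0027 -0.0665] tool shift [-0.0021 -0.0083  0.0664] turn deg [ 0.12 -0.05  0.73] j [ 0.01  0.43  1.82  0.    0.89 -0.08]
```

Call:
carry_out(
  rows=[
    [[0.1, 0, 0.7, -0.002, -0.008, 0.02, 0.085], [0, 0, 0, 0, 0, 0.025, 0.085], [0, 0, 0, 0, 0, 0.02, 0.085], [0, 0, 0, 0, 0, 0, 0.085]],
  ],
)

```text
t: 21.12
ee_pos: [0.5567, 0.018, 0.0925]
tcp_rot: [0.678, 0.735, 0.002, 0.001]
contact_force: [-0.3, -0.2, -0.3]
width: 0.997
```

```bash
python3 go.py 0.556 0.0155 0.019 4.4; python3 sv.py sv11.png; python3 -c "
from h import *
d=grab('side'); a=d['frame'][180:240,190:270,::-1]; cv2.imwrite('pics/side11.png',cv2.resize(a,None,fx=9,fy=9,interpolation=cv2.INTER_CUBIC))"
```

```text
t 21.12 pos [0.5567 0.018  0.0925] yaw_y 4.69 F [-0.3 -0.2 -0.3] M [ 0.02  0.01 -0.05] w 0.0852
world d [-0.0007 -0.0025 -0.0735] tool shift [-0.0025 -0.0011  0.0735] turn deg [ 0.18 -0.08  0.29] j [ 0.01  0.52  1.87  0.    0.75 -0.07]
```

View pics/side11.png

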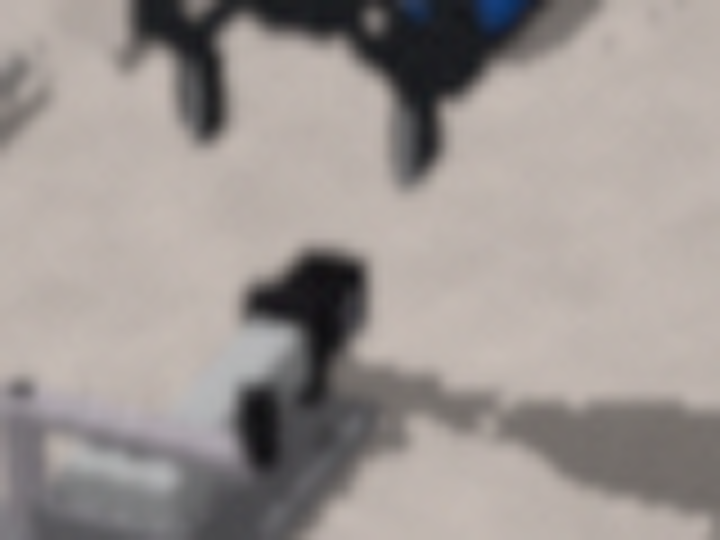

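Call:
carry_out(
  rows=[
    [[0.2, 0, 0.3, -0.0025, -0.001, 0.02, 0.085], [0, 0, 0, 0, 0, 0.025, 0.085], [0, 0, 0, 0, 0, 0.018, 0.085], [0, 0, 0, 0, 0, 0.006, 0.085], [0, 0, 0, 0, 0, 0, 0.085]],
  ],
)

```text
t: 21.85
ee_pos: [0.5594, 0.0155, 0.0235]
tcp_rot: [0.68, 0.734, 0.003, 0.002]
contact_force: [-0.1, 0.9, 1.2]
width: 0.999
```

```bash
python3 go.py 0.556 0.0155 0.018 4.4; python3 -c "
from h import *
d=grab('top'); print(onz(d,302,163,.05))"
```

```text
t 21.85 pos [0.5594 0.0155 0.0235] yaw_y 4.39 F [-0.1  0.9  1.2] M [-0.01  0.03  0.03] w 0.0853
world d [-0.0034 -0.     -0.0055] tool shift [ 0.0002 -0.0035  0.0055] turn deg [ 0.39 -0.04 -0.01] j [ 0.01  0.64  1.88  0.    0.62 -0.07]
[ 0.65334391 -0.33042513  0.05      ]
```

Call:
carry_out(
  rows=[
    [[0.4, 0, 0, 0, -0.0035, 0.005, 0.085], [0, 0, 0, 0, 0, 0, 0.085], [0, 0, 0, 0, 0, 0, 0.06], [0, 0, 0, 0, 0, 0, 0.045], [0, 0, 0, 0, 0, 0, 0.042]],
  ],
)

```text
t: 22.52
ee_pos: [0.5572, 0.0152, 0.0203]
tcp_rot: [0.68, 0.734, 0.001, 0.001]
contact_force: [-0.4, 0.3, 0.1]
width: 0.489
```

```bash
python3 go.py 0.556 0.0155 0.018 4.4;python3 -c "
from h import *
d=grab('side'); a=d['frame'][180:240,190:270,::-1]; cv2.imwrite('pics/side12.png',cv2.resize(a,None,fx=9,fy=9,interpolation=cv2.INTER_CUBIC))"
```

```text
t 22.52 pos [0.5572 0.0152 0.0203] yaw_y 4.39 F [-0.4  0.3  0.1] M [ 0.02 -0.01  0.05] w 0.0417
world d [-0.0012  0.0003 -0.0023] tool shift [ 0.0004 -0.0012  0.0023] turn deg [ 0.18 -0.03 -0.01] j [ 0.01  0.65  1.88  0.    0.61 -0.07]
```

View pics/side12.png

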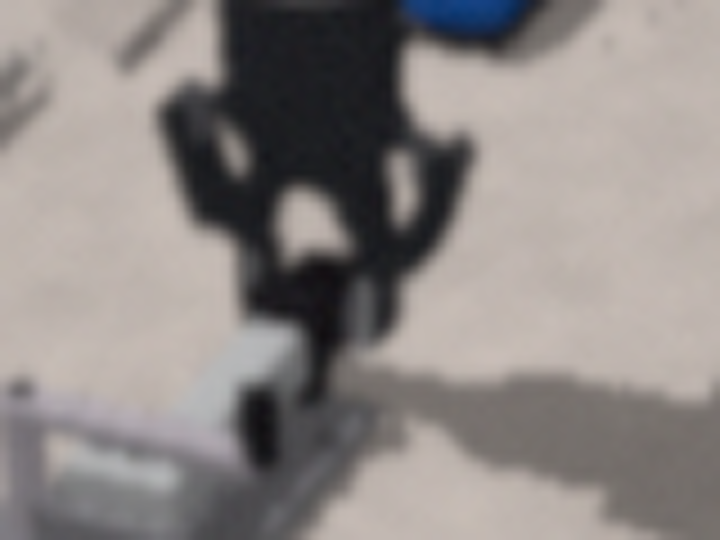

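Call:
carry_out(
  rows=[
    [[0.2, 0, 0, 0, -0.001, 0.002, 0.042], [0, 0, 0, 0, 0, 0, 0.036], [0, 0, 0, 0, 0, 0, 0.033], [0, 0, 0, 0, 0, 0, 0.033]],
  ],
  squeeze=20,
)

```text
t: 23.08
ee_pos: [0.5562, 0.0152, 0.0182]
tcp_rot: [0.679, 0.734, -0.0, -0.0]
contact_force: [-0.2, -0.2, 0.5]
width: 0.384
```

```bash
python3 go.py 0.556 0.0155 0.018 4.4
```

```text
t 23.07 pos [0.5562 0.0152 0.0182] yaw_y 4.40 F [-0.2 -0.2  0.5] M [ 0.04  0.11 -0.  ] w 0.0328
world d [-0.0002  0.0003 -0.0002] tool shift [ 0.0003 -0.0002  0.0002] turn deg [-0.03 -0.03 -0.  ] j [ 0.01  0.65  1.88  0.    0.61 -0.07]
```

Near contact with no side load; squeeze fully with the tube still closed.

Call:
carry_out(
  rows=[
    [[0, 0, 0, 0, 0, 0, 0.02], [0, 0, 0, 0, 0, 0, 0.02], [0, 0, 0, 0, 0, 0, 0.02], [0, 0, 0, 0, 0, 0, 0.02], [0, 0, 0, 0, 0, 0, 0.02]],
  ],
  squeeze=50,
)

```text
t: 23.7
ee_pos: [0.5566, 0.0152, 0.0185]
tcp_rot: [0.679, 0.734, 0.0, -0.0]
contact_force: [0.4, -1.2, 3.0]
width: 0.34
```

```bash
python3 go.py 0.5629 -0.0742 0.018 4.4
```

```text
t 23.70 pos [0.5566 0.0152 0.0185] yaw_y 4.40 F [ 0.4 -1.2  3. ] M [-0.02 -0.06  0.02] w 0.0291
world d [ 0.0063 -0.0894 -0.0005] tool shift [-0.0896 -0.0006  0.0005] turn deg [ 0.01 -0.02  0.  ] j [ 0.01  0.65  1.88  0.    0.61 -0.07]
```

Call:
carry_out(
  rows=[
    [[0, 0, 0, -0.005, 0, 0, 0.02], [0, 0, 0, -0.006, 0, 0, 0.02], [0, 0, 0, -0.006, 0, 0, 0.02], [0, 0, 0, 0, 0, 0, 0.02]],
  ],
)

```text
t: 24.2
ee_pos: [0.558, -0.0021, 0.0185]
tcp_rot: [0.68, 0.734, 0.001, -0.0]
contact_force: [0.3, 2.5, 2.7]
width: 0.344
```

```bash
python3 go.py 0.5629 -0.0742 0.018 4.4
```

```text
t 24.20 pos [ 0.558  -0.0021  0.0185] yaw_y 4.39 F [0.3 2.5 2.7] M [ 0.23 -0.01  0.08] w 0.0293
world d [ 0.0049 -0.0721 -0.0005] tool shift [-0.0723 -0.0006  0.0004] turn deg [ 0.01 -0.08 -0.01] j [-0.03  0.65  1.88  0.    0.62 -0.1 ]
```

Call:
carry_out(
  rows=[
    [[0, 0, 0, -0.008, 0, 0, 0.02], [0, 0, 0, -0.008, 0, 0, 0.02], [0, 0, 0, -0.008, 0, 0, 0.02], [0, 0, 0, -0.008, 0, 0, 0.02], [0, 0, 0, -0.008, 0, 0, 0.02], [0, 0, 0, -0.008, 0, 0, 0.02]],
  ],
)

```text
t: 24.95
ee_pos: [0.5619, -0.0506, 0.0185]
tcp_rot: [0.68, 0.734, 0.001, -0.001]
contact_force: [0.9, 6.2, 1.9]
width: 0.344
```

```bash
python3 go.py 0.5629 -0.0742 0.018 4.4; python3 sv.py sv13.png
```

```text
t 24.95 pos [ 0.5619 -0.0506  0.0185] yaw_y 4.39 F [0.9 6.2 1.9] M [ 0.65 -0.06  0.  ] w 0.0294
world d [ 0.001  -0.0236 -0.0005] tool shift [-0.0237 -0.0008  0.0004] turn deg [ 0.03 -0.16 -0.01] j [-0.11  0.66  1.86  0.    0.62 -0.19]
```

View pics/sv13.png

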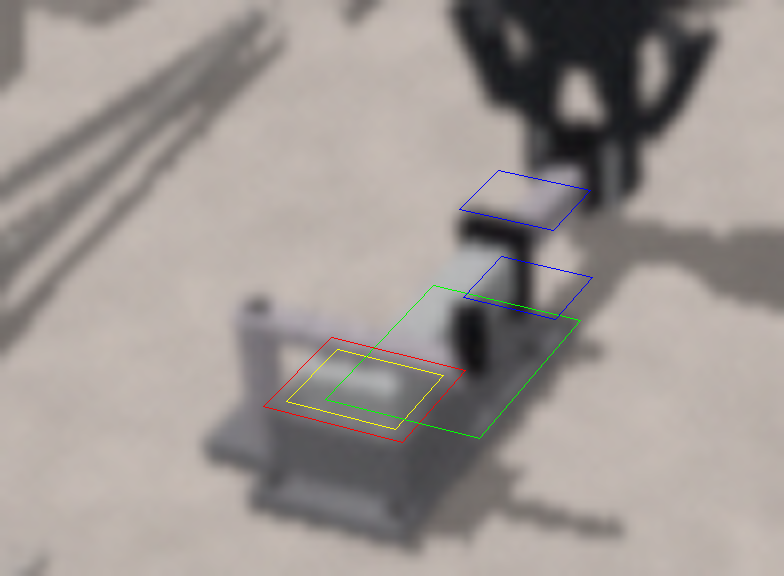

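Call:
carry_out(
  rows=[
    [[0, 0, 0, -0.008, 0, 0, 0.02], [0, 0, 0, -0.008, 0, 0, 0.02], [0, 0, 0, -0.006, 0, 0, 0.02]],
  ],
)

```text
t: 25.38
ee_pos: [0.5637, -0.0731, 0.0184]
tcp_rot: [0.68, 0.734, 0.001, -0.001]
contact_force: [0.9, 6.4, 1.3]
width: 0.344
```

```bash
python3 go.py 0.5629 -0.0742 0.018 4.4
```

```text
t 25.38 pos [ 0.5637 -0.0731  0.0184] yaw_y 4.38 F [0.9 6.4 1.3] M [ 0.67 -0.02  0.02] w 0.0294
world d [-0.0008 -0.0011 -0.0004] tool shift [-0.001  -0.0009  0.0004] turn deg [ 0.03 -0.19 -0.02] j [-0.15  0.66  1.85  0.01  0.63 -0.23]
```

Call:
carry_out(
  rows=[
    [[0, 0, 0, -0.002, 0, 0, 0.02], [0, 0, 0, -0.002, 0, 0, 0.02]],
  ],
)

```text
t: 25.62
ee_pos: [0.5638, -0.0758, 0.0183]
tcp_rot: [0.68, 0.733, 0.002, -0.002]
contact_force: [1.7, 22.4, 2.2]
width: 0.346
```

```bash
python3 go.py 0.5629 -0.0742 0.018 4.4
```

```text
t 25.62 pos [ 0.5638 -0.0758  0.0183] yaw_y 4.31 F [ 1.7 22.4  2.2] M [ 3.01 -0.31  0.15] w 0.0296
world d [-0.0009  0.0016 -0.0003] tool shift [ 0.0017 -0.0008  0.0004] turn deg [ 0.01 -0.31 -0.09] j [-0.16  0.66  1.85  0.01  0.63 -0.24]
```

Call:
carry_out(
  rows=[
    [[0, 0, 0, 0, 0, 0, 0.02], [0, 0, 0, 0, 0, 0, 0.02], [0, 0, 0, 0, 0, 0, 0.02]],
  ],
)

```text
t: 26.0
ee_pos: [0.5639, -0.0754, 0.0184]
tcp_rot: [0.68, 0.734, 0.002, -0.002]
contact_force: [0.4, 4.5, 1.2]
width: 0.346
```

```bash
python3 go.py 0.5629 -0.0742 0.018 4.4
python3 - <<'E'
from h import *
d=grab('side','sideF.png'); f=7; u0,v0=170,160
im=cv2.resize(d['frame'][v0:v0+85,u0:u0+112,::-1],None,fx=f,fy=f,interpolation=cv2.INTER_CUBIC)
a=np.radians(-85.6); o=np.array([.544,.169,0]); H=np.array([[np.cos(a),-np.sin(a),0],[np.sin(a),np.cos(a),0],[0,0,1]])
def L(P,col): cv2.polylines(im,[np.array([((proj(d,o+H@np.array(x))-[u0,v0]+.5)*f-.5).round().astype(int) for x in P])],True,col,1)
L([(.134+.09,y,z) for y,z in((.015,.019),(.015,.053),(-.015,.053),(-.015,.019))],(0,255,0))
L([(.174+.09,y,z) for y,z in((.015,.019),(.015,.053),(-.015,.053),(-.015,.019))],(0,255,255))
cv2.imwrite('pics/fin.png',im)
grab('top','topF.png')
E
```

```text
t 26.00 pos [ 0.5639 -0.0754  0.0184] yaw_y 4.37 F [0.4 4.5 1.2] M [ 0.28 -0.11 -0.02] w 0.0295
world d [-0.001   0.0012 -0.0004] tool shift [ 0.0012 -0.0009  0.0004] turn deg [ 0.02 -0.31 -0.03] j [-0.16  0.66  1.85  0.01  0.63 -0.24]
```

View pics/fin.png

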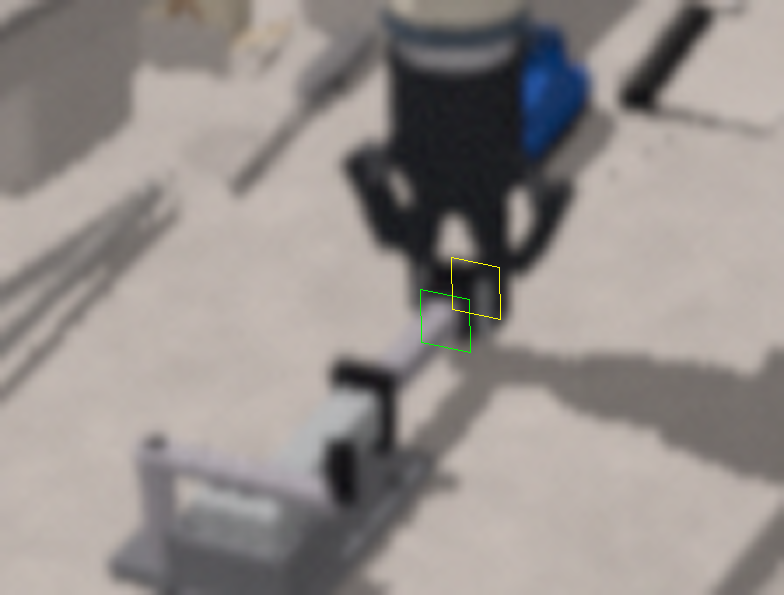

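View pics/topF.png

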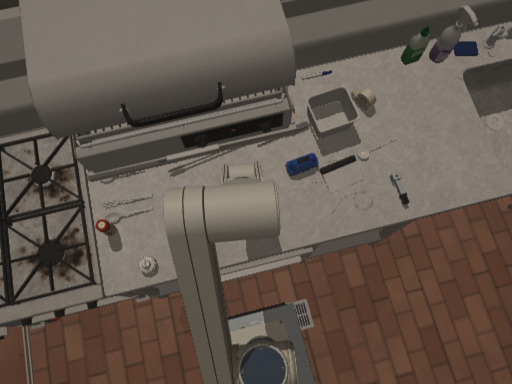

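```bash
python3 -c "
from h import *
print(r.sign_off()); s=monitor.get_state(); print(s['t'],s['ee_pos'],s['contact_force'],s['width'])"
```

```text
the job is handed in; nothing more can be done
None
the job is handed in; nothing more can be done
```

I seated the handle's foot block in the pocket and swung the lever shut over it. I then squeezed the button in with the tube closed, drew the tube out to its second stop, and handed the job in at 26 s of the 64 s. The gripper was still holding the head with the button in. Sign-off gives no verdict, so the checks below are all I have.

- **Block seated:** its underside came out about 12.5 mm above the bench, against 12 mm expected. It met no side load on the way in, and the weight came off the gripper on touchdown.
- **Lever:** it was pushed until it would go no further, and measured about 1° from shut in the side view.
- **Button:** the opening reads 29.5 mm on the 30 mm wide head at a 50 N squeeze, so the button should be flat.
- **Tube:** the gripper travelled about 91 mm. Resistance rose from about 6 N to 22 N at the end stop, then settled at 4.5 N with the arm holding there.
- **Bystanders:** the scrubber, timer and spice jar are where they started in the last top picture. I did not check the dough scraper separately, but nothing went near it.

**Uncertain or disagreeing:**
- The side view sits about 2 mm off my model overlay. The shift looked the same for block and holder, so I treated it as camera calibration.
- The 91 mm of travel is about 1 mm more than the tube allows, which is likely slack or a slight slip of the grip.
- The arm hid the holder from the top camera after the lever was shut, so the final block and lever position was checked only from the side.

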